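# Put the cordless wrench's packs on charge and its sockets away

## Task

The wheel-and-trim job is finished, so put the cordless wrench kit away: slide every battery pack that is lying on the bench onto the charger, one to a bay, chevron first, until it is fully home and the catch clicks in, and put every impact socket on the bench into the open drawer of the red tool chest and push that drawer fully shut. Leave the tin, the cartridge and the tape where they are.

Things in the scene. Friction and masses are not known exactly. Their poses are not given: they have to be found in the camera images.
- charger: Black/grey two-bay battery charger, fixed. Origin under it; x points from its open front (towards the robot) to the grey rear housing (76 mm high, front face 42 mm beyond the origin). Width 192 mm. Deck 22 mm above the bench, from 105 mm before the origin to the housing; the deck before the channels is free, so a pack can be set down there and pushed along x.
- bay_left (a point): Deck point of the bay 47 mm to the charger's +y: where a pack's origin lies when home (stop 0.8 mm beyond, catch play 1.3 mm); axes as the charger. Slide channel from 11 mm before this point to the housing: walls 43 mm apart, lips over them 33 mm apart, lip underside 9.5 and top 14 mm above the deck, 60 mm wide outside; its first 15 mm flare to 48 (walls) and 41 mm (lips).
- bay_right (a point): The same for the other bay, 47 mm to the charger's -y.
- latch_left (a joint): Spring catch of the left bay: a 16 mm steel roller 10 mm beyond the bay point, standing 3 mm out of the deck. 0 m when up, negative when pressed (about -0.003 while a pack's foot rides over it); it snaps up into the pack's notch when the pack is home. Passing it takes about 5 to 12 N along the slide.
- latch_right (a joint): The same for the right bay.
- pack_a: Black slide-on battery pack, 0.32 kg, rails down; may be absent. Origin: centre of its underside; x to its front, which a white chevron on top points to and which enters the charger first. Body 83 long (x), 50 wide, 16 to 60 mm high; hold it by the long sides. Below: rear 28 mm full width; front 55 mm a T rail, foot 40 wide, 7 high, neck 30 wide; 15 mm notch in the foot 10 mm ahead of the origin.
- pack_b: Black slide-on battery pack, 0.32 kg, rails down; may be absent. Origin: centre of its underside; x to its front, which a white chevron on top points to and which enters the charger first. Body 83 long (x), 50 wide, 16 to 60 mm high; hold it by the long sides. Below: rear 28 mm full width; front 55 mm a T rail, foot 40 wide, 7 high, neck 30 wide; 15 mm notch in the foot 10 mm ahead of the origin.
- socket_blue: Dark steel impact socket with a blue sleeve, a plain cylinder 26 mm in diameter and 42 mm long, 0.13 kg, standing on end. Origin at the centre of its lower end, z along its axis. It may be absent (None from the start).
- socket_yellow: Dark steel impact socket with a yellow sleeve, a plain cylinder 30 mm in diameter and 42 mm long, 0.13 kg, standing on end. Origin at the centre of its lower end, z along its axis. It may be absent (None from the start).
- socket_red: Dark steel impact socket with a red sleeve, a plain cylinder 34 mm in diameter and 42 mm long, 0.13 kg, standing on end. Origin at the centre of its lower end, z along its axis. It may be absent (None from the start).
- socket_green: Dark steel impact socket with a green sleeve, a plain cylinder 28 mm in diameter and 42 mm long, 0.13 kg, standing on end. Origin at the centre of its lower end, z along its axis. It may be absent (None from the start).
- chest: Red bench tool chest, fixed, 220 mm deep (x), 226 wide (y), 130 mm high. Origin under its middle; its front looks to its own -x, towards the robot. The lower drawer is a dummy, always shut.
- drawer (a joint): Upper drawer of the chest: 0 m when fully shut, grows to 0.175 as it comes out along the chest's -x; it starts 0.13 to 0.165 open. It runs on slides with 1.5 N of friction and stays where it is left.
- drawer_in (a point): Centre of the upper drawer's inner floor, 62 mm above the bench, moving with it; axes as the chest. Inside 197 mm deep (x), 192 wide; side walls 38 mm, front panel 58 mm above the floor. The part of it before the chest's front edge (x = -110 mm in the chest's frame) is open from above.
- drawer_pull (a point): Middle of the outer face of the aluminium pull rail across the drawer's front, 112 mm above the bench, moving with the drawer. The rail is 206 mm wide, 11 mm high, and stands 9 mm out from the panel; pushing on it along the chest's x shuts the drawer.
- tin: Bystander: blue and white filler tin, 82 mm in diameter, 62 high. Origin under it.
- cartridge: Bystander: twin-barrel adhesive cartridge lying flat, grey and black with an orange label, 130 mm long (its y) and 160 with its red cap, 66 wide, 28 high. Origin under it.
- tape: Bystander: roll of yellow masking tape lying flat, 96 mm in diameter, 25 high. Origin under it.
Not all that is in view belongs to the job. Leave any purple look-alike of the pack_b alone. Leave any purple look-alike of the socket_blue alone.

How it is judged:
By the outcome, as a careful person would: the job done as asked, in the order asked, and still so for the second after the job is handed in, with the robot touching nothing.
Of pack_a, pack_b only 1 to 2 are there at a start; the rules pass over those that are not, and their reading is None.
Of socket_blue, socket_yellow, socket_red, socket_green only 3 to 4 are there at a start; the rules pass over those that are not, and their reading is None.
At some moment in a run one of pack_a, pack_b, socket_blue, socket_yellow, socket_red, socket_green may be knocked a few centimetres aside while the robot is not near it.
It also fails if it takes over 210 s, if anything falls off the work surface, if the arm or the gripper's body presses on something with over 40 N, if the wrist force passes 120 N, or if a joint passes its speed limit or range.

## Robot

A 6-joint arm with a two-finger parallel gripper is mounted at the origin on the work surface. World frame = base frame: x ahead of the robot, y to its left, z up, the work surface at z = 0. Lengths are in mm, angles in rad, forces in N, time in s.
With the tool pointing down it reaches from about 225 to 875 mm from the base axis. Payload 3.4 kg.
Tool frame: the origin (TCP) lies midway between the tips of the shut fingers; the grasp point (between the pads) lies r.tcp_to_grasp behind it (r.tcp_to_grasp is the distance from the TCP to the grasp point, in mm); z points along the fingers, y is the line along which they close (so a half turn about z gives the same grasp; the last joint's range is limited). The gripper opens to 85 mm and grips with 20 to 120 N. Pads are 22 mm wide; open, the fingers measure 114 mm over their backs; the gripper's body (76 mm by 85 mm) begins 54 mm behind the grasp point. The pads swing forward as they close: fully open they stand 13 mm farther back than shut.
Start: joints at [-1.275, 0.276, 1.505, -0, 1.361, -0.121], TCP at [232.785, -525.811, 201.728] pointing down, gripper open.
Joint ranges: [-2.89, 2.89], [-0.75, 2.08], [0.22, 2.7], [-1.18, 4.32], [0.11, 2.71], [-2.7, 2.7]. Speed limits (rad/s): [2.57, 2.57, 3.14, 3.14, 3.14, 3.14].

## Interface

Orientations are given as a unit quaternion [x, y, z, w].
In Python, from rig import sensors, get_image, workorder, r gives the robot as it stands.
- The arm moves only by the tool play_rows, never from a script. Its arguments are lists of equal length, an entry for each row: "delta_rot": the turn, a rotation vector about the tool's x, y, z each as a share of 120 degrees, from -1 to 1, a list of three; "delta_pos": the shift along the tool's x, y, z each as a share of 0.05 m, from -1 to 1, a list of three; "fingers": the opening, from -1 (shut) to 1 (fully open). A call has exactly 10 rows; each row shifts and turns the commanded pose from where the row before left it, along the tool's axes as they then stand; what a row does not reach is not made up. A row lasts 1/10 s, in which the tool goes at most 50 mm and 8.59 degrees, less where a joint would pass 70% of its speed; a pose out of reach is approached as far as the arm can. A call with a number of a shift or a turn outside -1 to 1 is refused whole. A call with a gripper value outside its range is refused whole. The fingers move at their own pace and stop on an object; "force" is the grip in N (left out, the last holds). Time passes only in rows, so rows that do not move let the fingers close, or fill a call up. It gives the time, the measured TCP pose, the force, the opening and the grip force at its end, in the units of the state.
- sensors.get_state(): the state, without advancing time (a new reading comes with each control period).
- get_image(name): name is "side" or "top"; returns a dict with "color" (384x512x3 uint8, blue, green, red), "range_z" (384x512 float32, mm along the optical axis (not along the pixel's ray), 0 where there is no reading), "vfov" (degrees; the focal length in pixels is half the picture's height over the tangent of half this angle, whatever the lens; pixels are square), "cx", "cy" (the principal point, pixels), "k1" (the pictures are not rectified: a ray, as slopes to the right and down, at radius r is drawn at 1 + k1 r^2 times it, then the intrinsics apply), "rvec" (rotation vector, rad) and "tvec" (3), from world to camera coordinates, as OpenCV has them. Camera axes: x right, y down, z forward; pixel columns grow to the right and rows downward; lengths in mm; the calibration is good to about 2 mm. A picture is of the moment at which its call begins.
- workorder.job_done(): hands the job in; it is judged then, once.
The state is a dict: "time_s": time; "q": joint angles; "joint_vel": joint speeds; "effort": joint torques, N m; "position": TCP position; "tool_rot": TCP orientation; "force": force on the tool from outside, world axes, zero at the start; "ft_torque": the same for the moment, N m; "gripper_width": opening from 0.0 (shut) to 1.0 (fully open); "grip_force": force on a finger pad.
Only numpy, scipy, OpenCV 4.12 (cv2) and the standard library are available. Lean on these libraries where they do the work, as an engineer would, in place of code of your own. Each camera call takes 0.05 s, during which the arm holds its last target. There are 200 camera calls.

## Working session

There is one attempt and no reset: what is moved stays moved. The work goes in short steps, Python scripts to look and compute and a tool call to move; the robot and the scene stay as the last step left them, time stands still between calls to the robot, and variables do not carry over. Pictures are saved under pics/ and viewed, at most 14 in all, crops included, and the job is handed in when it is done.

Besides the shell and the picture viewer there is one more tool, called after "Emit:" as a command line: name --argument value ..., lists and objects as JSON in quotes. play_rows: Moves the arm, as the interface text tells. Its arguments: {"type":"object","properties":{"delta_rot":{"type":"array","items":{"type":"array","items":{"type":"number","minimum":-1,"maximum":1}}},"delta_pos":{"type":"array","items":{"type":"array","items":{"type":"number","minimum":-1,"maximum":1}}},"fingers":{"type":"array","items":{"type":"number"}},"force":{"type":"number"}},"required":["delta_rot","delta_pos","fingers"]}

```bash
ls; mkdir -p pics
cat > h.py <<'E'
import numpy as np, cv2, json
from rig import sensors, get_image, workorder, r
from scipy.spatial.transform import Rotation as R
def cam(im):
    f=im["color"].shape[0]/2/np.tan(np.radians(im["vfov"])/2)
    M=cv2.Rodrigues(np.array(im["rvec"],float))[0]; t=np.array(im["tvec"],float).ravel()
    return f,M,t
def ray(im,u,v):
    f,M,t=cam(im); d=np.array([(u-im["cx"])/f,(v-im["cy"])/f]); s=d.copy()
    for _ in range(20): s=d/(1+im["k1"]*(s@s))
    return -M.T@t, M.T@np.array([s[0],s[1],1.0])
def onz(im,u,v,z):
    o,d=ray(im,u,v); return o+d*(z-o[2])/d[2]
def at_depth(im,u,v):
    o,d=ray(im,u,v); return o+d*im["range_z"][int(v),int(u)]
def cloud(im):
    f,M,t=cam(im); h,w=im["range_z"].shape
    v,u=np.mgrid[:h,:w]; d=np.stack([(u-im["cx"])/f,(v-im["cy"])/f],-1); s=d.copy()
    for _ in range(20): s=d/(1+im["k1"]*(s**2).sum(-1,keepdims=True))
    p=np.concatenate([s,np.ones((h,w,1))],-1)*im["range_z"][...,None]
    return (p-t)@M
def save(im,name): np.savez(""+name+".npz",**im); cv2.imwrite("pics/"+name+".png",im["color"])
def load(name):
    d=np.load(""+name+".npz"); return {k:(d[k] if d[k].ndim else float(d[k])) for k in d}
E
python3 - <<'E'
from h import *
for n in("top","side"):
    im=get_image(n); save(im,n+"0"); o,d=ray(im,256,192); print(n,o,d,im["vfov"],im["k1"])
a=load("top0")["color"];b=load("side0")["color"]
cv2.imwrite("pics/t.png",cv2.resize(a,(800,600),interpolation=cv2.INTER_CUBIC));cv2.imwrite("pics/s.png",cv2.resize(b,(800,600),interpolation=cv2.INTER_CUBIC))
print(r.tcp_to_grasp, sensors.get_state())
E
```

```text
pics
top [ 302.05317965   18.2881081  1421.09812588] [ 0.15964508  0.02053285 -0.9871716 ] 43.01025616805221 -0.17000804746238485
side [-289.6975682  -842.41804965  861.0836004 ] [ 0.56146266  0.60803819 -0.56175498] 45.177223229306406 0.018744050767360684
18.700000000000003 {'time_s': 0.1, 'q': array([-1.27500790e+00,  2.76501413e-01,  1.50603194e+00, -5.28102968e-06,
        1.36070113e+00, -1.21004090e-01]), 'joint_vel': array([-0.00034317, -0.00268691, -0.00113617,  0.00055225,  0.00064048,
        0.00047276]), 'effort': array([ 1.06309664e-03, -4.17699730e+01, -2.46405065e+01, -2.45031079e-04,
        5.82926965e-03, -1.09450292e-05]), 'position': array([ 232.61102972, -525.26402236,  200.9334349 ]), 'tool_rot': array([ 9.78363529e-01,  2.06891594e-01, -7.42223995e-05, -8.17556775e-04]), 'force': array([ 0.1774629 , -0.06200884,  0.31470078]), 'ft_torque': array([0.07476891, 0.03035045, 0.00265088]), 'grip_force': 0.0, 'gripper_width': 1.0013813531876867}
```

View pics/t.png

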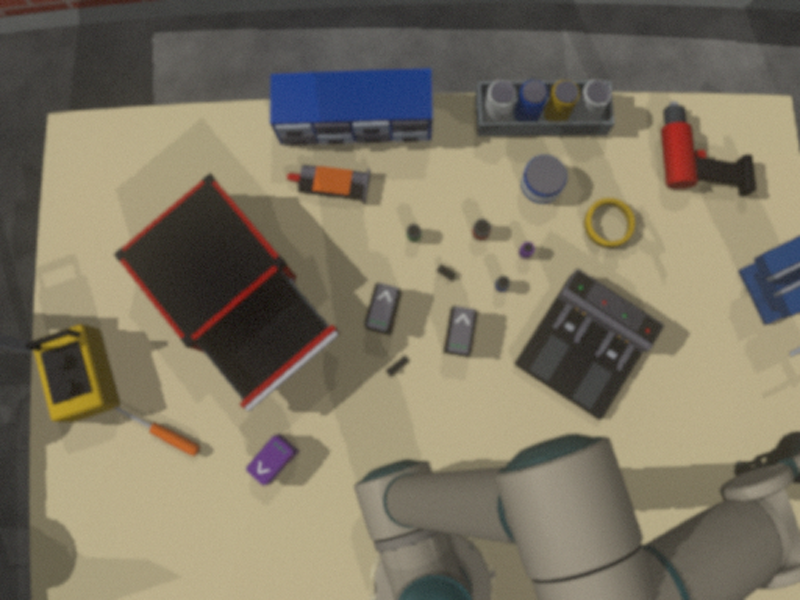

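View pics/s.png

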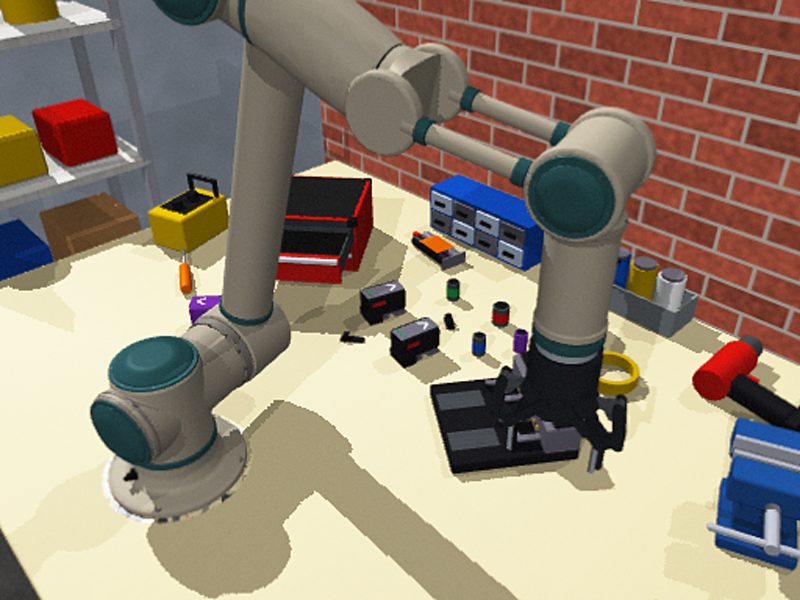

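The top view shows two black packs at (382,308) and (460,331), each with a white chevron pointing up the picture, towards +x. The sockets are green (413,232), red (482,229) and blue (503,284). No yellow socket is in view so far. The purple socket (527,250) and purple pack (272,459) are look-alikes, so I leave them. The charger is around (590,345) and the chest around (230,290), with its drawer open towards the lower right.

```bash
cat >> h.py <<'E'
def rect(mask,P,name,zmin=None):
    """largest blob of mask -> world min-area rect"""
    n,l,s,c=cv2.connectedComponentsWithStats(mask.astype(np.uint8))
    out=[]
    for i in range(1,n):
        if s[i,4]<25: continue
        q=P[l==i]; z=np.median(q[:,2]); rc=cv2.minAreaRect(q[:,:2].astype(np.float32))
        out.append((s[i,4],c[i].round(1),np.round(rc[0],1),np.round(rc[1],1),round(rc[2],1),round(float(z),1),q[:,:2].mean(0).round(1)))
    for o in sorted(out,key=lambda o:-o[0])[:8]: print(name,*o)
E
python3 - <<'E'
from h import *
im=load("top0"); P=cloud(im); Z=P[...,2]; hsv=cv2.cvtColor(im["color"],cv2.COLOR_BGR2HSV)
print("table z",[np.round(at_depth(im,u*.64,v*.64),1) for u,v in((430,400),(150,300),(690,400),(560,230))])
X=np.zeros(Z.shape,bool); X[95:275,60:440]=1
rect(X&(Z>53)&(Z<68),P,"z60"); 
rect(X&(Z>35)&(Z<49),P,"z42")
rect(X&(Z>70)&(Z<82),P,"z76")
rect(X&(Z>17)&(Z<29),P,"z22")
rect(X&(Z>123)&(Z<137),P,"z130")
rect(X&(Z>95)&(Z<122.5),P,"z110")
# white chevrons
H,S,V=cv2.split(hsv)
for (u,v) in((382,300),(460,322),(403,365),(447,272)):
    print(u,v,at_depth(im,u*.64,v*.64).round(1))
E
```

```text
table z [array([342.4,  -4.1,  -0.9]), array([522.4, 486.9, 126.6]), array([ 327.3, -498.7,   -2.3]), array([ 661.1, -263.1,    1. ])]
z60 3213 [167.8 212.4] [470.4 298.4] [144.6 193.9] 40.1 63.2 [469.4 297.6]
z60 538 [348.6 111.8] [ 754.  -229.6] [80.3 77.4] 80.8 62.2 [ 752.8 -228.6]
z60 510 [295.1 210.5] [467.  -62.4] [50.  83.3] 79.2 61.2 [466.7 -62.3]
z60 502 [244.9 195.9] [512.1  78.3] [50.4 83.8] 73.0 61.0 [511.5  78.2]
z60 194 [434.8 105.2] [ 772.1 -490.2] [30.7 67.3] 84.5 60.0 [ 772.3 -491.4]
z60 95 [378.5 200.2] [ 492.4 -305.8] [142.9  15.4] 55.0 62.9 [ 490.3 -300.5]
z60 47 [ 67.3 252.1] [360.8 594.1] [22.9 61.6] 81.6 61.2 [360.4 593.7]
z60 44 [ 62.4 229. ] [429.3 611.6] [65.1  4.5] 18.2 58.9 [427.8 611.2]
z42 150 [394.4 221.5] [ 426.6 -342.8] [103.   55.8] 54.8 38.0 [ 430.4 -349.1]
z42 140 [366.8 203.5] [ 483.9 -262. ] [84.6 56.6] 51.5 38.1 [ 484.6 -271. ]
z42 101 [307.8 145.5] [ 659.6 -107. ] [31.2 30.5] 61.3 42.0 [ 658.8 -106.8]
z42 93 [427.7 106.6] [ 775.  -474.4] [75.9 16.5] 4.7 44.3 [ 773.6 -474.7]
z42 72 [264.9 147.1] [656.9  19.1] [26.6 24.6] 78.1 43.2 [656.6  18.3]

[... 313 characters left out ...]
.8 245. ] [384.  598.9] [103.4  25.1] 2.1 75.6 [380.2 598.8]
z22 2958 [368.9 230.1] [ 412.5 -280.8] [194.2 152. ] 54.9 22.7 [ 409.1 -276.8]
z22 529 [211.2 116.1] [762.3 184.7] [159.8  65. ] 82.4 26.0 [761.2 177.1]
z22 293 [389.7 142.4] [ 671.2 -354.9] [93.9 95.7] 54.3 24.6 [ 668.8 -354.2]
z22 37 [ 72.1 248.9] [372.1 594.9] [67.   7.2] 15.1 22.6 [371.5 595.3]
z22 33 [342.7 125.7] [ 724.4 -215.9] [65.4 16.4] 64.3 23.1 [ 722.5 -215.3]
z130 5822 [126.9 165.8] [594.6 401.7] [223.3 228.6] 39.4 132.4 [592.7 399.4]
z110 717 [179.8 231.1] [451.3 285.6] [162.  216.3] 39.9 118.1 [411.5 254.2]
382 300 [522.3  79.   64.2]
460 322 [479.4 -60.7  60.3]
403 365 [408.4  44.6   5.2]
447 272 [583.  -42.4   3.6]
```

Both packs and all three sockets now have positions. The charger yaw is about -35° with its origin near (438,-298). The chest yaw is about 40° with its centre near (594,402). I'll write a small move planner and then go to the first pack.

```bash
cat >> h.py <<'E'
def tool():
    s=sensors.get_state(); m=R.from_quat(s["tool_rot"]).as_matrix()
    return s,np.array(s["position"]),m,np.degrees(np.arctan2(m[1,0],m[0,0]))
def plan(target,yaw,start=None,startyaw=None):
    """turn rows first, then straight shift in the turned tool frame; prints totals in shares"""
    s,p,m,y=tool()
    if start is not None: p,y=np.array(start,float),startyaw
    dy=(yaw-y+180)%360-180; rz=-dy/120
    a=np.radians(yaw); M=np.array([[np.cos(a),np.sin(a),0],[np.sin(a),-np.cos(a),0],[0,0,-1]])
    d=M.T@(np.array(target,float)-p)/50
    print("rot total",round(rz,4),"rows>=",int(np.ceil(abs(rz)/.0716)),"| shift total",d.round(3),"rows>=",int(np.ceil(np.linalg.norm(d))))
E
python3 - <<'E'
from h import *
print(tool()[3]); plan([467,-62.4,160],-10.8)
E
```

```text
23.88050634285954
rot total 0.289 rows>= 5 | shift total [ 2.87  -9.972  0.819] rows>= 11
```

Emit:
play_rows --delta_rot '[[0,0,0.0578],[0,0,0.0578],[0,0,0.0578],[0,0,0.0578],[0,0,0.0578],[0,0,0],[0,0,0],[0,0,0],[0,0,0],[0,0,0]]' --delta_pos '[[0,0,0],[0,0,0],[0,0,0],[0,0,0],[0,0,0],[0.2,-0.7,0],[0.2,-0.7,0],[0.2,-0.7,0],[0.2,-0.7,0],[0.2,-0.7,0]]' --fingers '[1,1,1,1,1,1,1,1,1,1]' --force 60

```text
time_s: 1.1
position: [314.9, -361.7, 201.3]
tool_rot: [0.996, -0.094, -0.0, -0.0]
force: [1.0, -0.6, -0.1]
gripper_width: 0.995
grip_force: 0.0
```

Emit:
play_rows --delta_rot '[[0,0,0],[0,0,0],[0,0,0],[0,0,0],[0,0,0],[0,0,0],[0,0,0],[0,0,0],[0,0,0],[0,0,0]]' --delta_pos '[[0.2,-0.7,0],[0.2,-0.7,0],[0.2,-0.7,0],[0.2,-0.7,0],[0.2,-0.7,0],[0.2,-0.7,0.1],[0.2,-0.7,0.2],[0.2,-0.7,0.2],[0.2,-0.7,0.2],[0,0,0.1]]' --fingers '[1,1,1,1,1,1,1,1,1,1]'

```text
time_s: 2.1
position: [462.8, -67.0, 160.6]
tool_rot: [0.996, -0.092, -0.001, -0.001]
force: [-0.6, -1.4, 0.2]
gripper_width: 0.999
grip_force: 0.0
```

Run:
```python
from h import *
s,p,m,y=tool(); print(s["time_s"],p,y)
im=get_image("side"); save(im,"side1"); P=cloud(im);Z=P[...,2]
H,S,V=cv2.split(cv2.cvtColor(im["color"],cv2.COLOR_BGR2HSV))
# yellow socket check
rect((H>20)&(H<33)&(S>150)&(Z>8)&(Z<50)&(P[...,0]<850),P,"yel")
cv2.imwrite("pics/s1.png",cv2.resize(im["color"],(800,600),interpolation=cv2.INTER_CUBIC))
im=get_image("top"); save(im,"top1"); P=cloud(im);Z=P[...,2]
X=np.zeros(Z.shape,bool); X[95:275,60:440]=1
rect(X&(Z>53)&(Z<68),P,"z60"); 
rect(X&(Z>17)&(Z<29),P,"z22")
rect(X&(Z>70)&(Z<82),P,"z76")
```

```text
2.1 [462.79535617 -67.01166387 160.56804412] -10.5366607699627
yel 507 [391.  237.6] [ 669.2 -358.2] [98.  92.6] 28.3 21.5 [ 666.4 -361.1]
yel 422 [125.4 149.2] [399.3 608.2] [ 74.2 170.8] 82.9 29.6 [387.6 609.4]
yel 210 [ 14.4 111.4] [ 212.1 1246.5] [131.4  32.6] 0.8 34.3 [ 209.9 1250. ]
z60 3217 [167.7 212.5] [469.9 298.4] [144.5 194. ] 39.9 63.0 [469.3 298. ]
z60 545 [348.6 111.8] [ 754.2 -230.5] [80.  79.3] 6.9 62.3 [ 752.9 -228.5]
z60 503 [244.9 195.9] [512.7  78.5] [50.8 83.1] 74.6 61.1 [511.7  78.1]
z60 250 [293.1 217.5] [449.8 -59.1] [50.4 48.8] 78.2 61.2 [447.  -56.1]
z60 189 [434.9 105. ] [ 772.8 -490.1] [30.5 65.6] 83.9 60.5 [ 772.8 -491.5]
z60 128 [388.7 206.9] [ 478.1 -326.2] [192.3  16.5] 54.9 63.0 [ 470.4 -329. ]
z60 83 [ 65.2 240.2] [401.1 602.9] [128.7  13.8] 12.3 60.0 [395.2 601.4]
z22 2884 [369.7 230.3] [ 412.  -280.9] [194.7 151. ] 55.0 22.7 [ 408.5 -279.1]
z22 527 [211.3 116.1] [764.7 184.4] [160.9  60.4] 82.4 25.6 [761.3 176.7]
z22 277 [390.  141.9] [ 671.1 -355.4] [95.6 94.2] 72.0 24.4 [ 670.1 -355.1]
z22 31 [ 71.4 246.4] [380.4 597.8] [63.1  4. ] 15.6 23.3 [379.  597.3]
z22 30 [ 64.8 219.4] [457.9 620.6] [57.6  3.8] 17.0 22.4 [459.7 620.6]
z22 28 [342.7 125.7] [ 724.7 -216.1] [65.7 19.4] 64.0 24.4 [ 722.3 -215.1]
z76 1050 [392.8 197.2] [ 495.9 -338.5] [191.6  58.2] 55.2 76.1 [ 495.9 -338.8]
z76 32 [ 66.1 253.2] [359.1 592.8] [43. 12.] 1.6 74.8 [356.9 591.7]
```

View pics/s1.png

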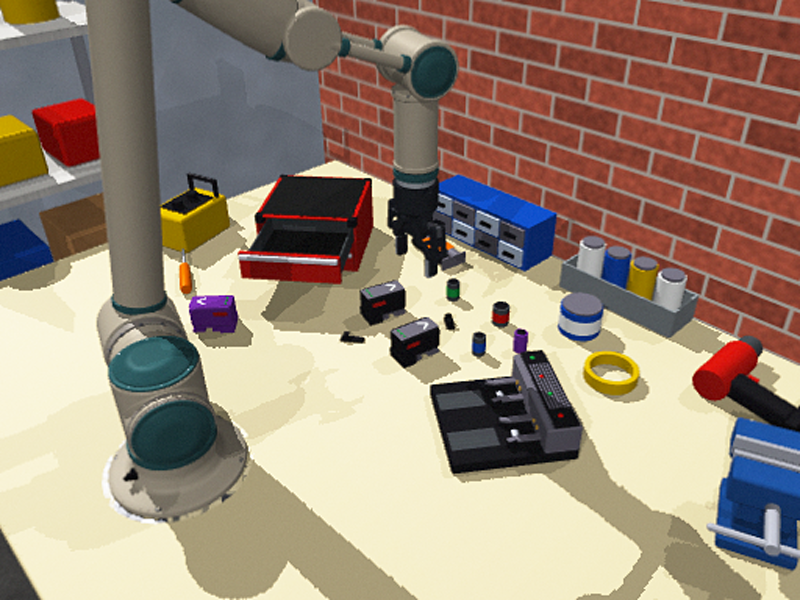

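The side view shows no yellow socket anywhere. The black packs are at (383,302) and (415,340), with the blue socket at (479,343), red at (501,313) and green at (453,289). The look-alikes are the purple pack at (213,313) and the purple socket at (521,340). I'll confirm with one enlarged crop.

Run:
```python
from h import *
im=load("top0"); c=im["color"][130:240,220:360]; cv2.imwrite("pics/crop.png",cv2.resize(c,None,fx=5,fy=5,interpolation=cv2.INTER_CUBIC))
print(tool()[1:2]); plan([467,-62.4,25],-10.8)
```

```text
(array([461.25680651, -69.99155305, 160.61257086]),)
rot total 0.0011 rows>= 1 | shift total [ 0.084 -0.171  2.712] rows>= 3
```

View pics/crop.png

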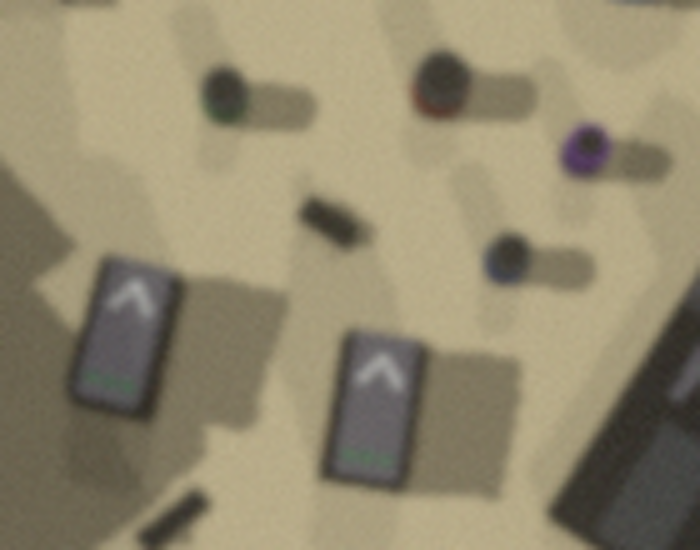

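The crop confirms it. The black packs at (125,340) and (375,410) both have chevrons pointing up. The sockets are green (225,95), red (440,85) and blue (508,260), and the purple one at (587,150) stays. Next I descend on the nearer pack.

Emit:
play_rows --delta_rot '[[0,0,0],[0,0,0],[0,0,0],[0,0,0],[0,0,0],[0,0,0],[0,0,0],[0,0,0],[0,0,0],[0,0,0]]' --delta_pos '[[0.04,-0.09,0],[0.04,-0.08,0],[0,0,0.4],[0,0,0.4],[0,0,0.4],[0,0,0.4],[0,0,0.4],[0,0,0.4],[0,0,0.3],[0,0,0]]' --fingers '[1,1,1,1,1,1,1,1,1,1]'

```text
time_s: 3.2
position: [466.3, -63.5, 25.4]
tool_rot: [0.995, -0.095, -0.002, -0.0]
force: [0.3, 0.5, 1.1]
gripper_width: 0.998
grip_force: 0.0
```

Emit:
play_rows --delta_rot '[[0,0,0],[0,0,0],[0,0,0],[0,0,0],[0,0,0],[0,0,0],[0,0,0],[0,0,0],[0,0,0],[0,0,0]]' --delta_pos '[[0,0,0],[0,0,0],[0,0,0],[0,0,0],[0,0,0],[0,0,0],[0,0,0],[0,0,0],[0,0,0],[0,0,0]]' --fingers '[0.5,0,-0.5,-1,-1,-1,-1,-1,-1,-1]' --force 60

```text
time_s: 4.2
position: [471.8, -64.2, 30.4]
tool_rot: [0.996, -0.094, 0.005, 0.001]
force: [-0.5, 0.3, 17.0]
gripper_width: 0.001
grip_force: 8.6
```

Run:
```python
from h import *
s,p,m,y=tool(); print(p,y,s["gripper_width"])
a=np.radians(-35); x=np.array([np.cos(a),np.sin(a)]); yy=np.array([-np.sin(a),np.cos(a)])
# charger origin: deck centre (412.3,-280.8) is -31.5 along x; housing centre +71
o=((np.array([412.3,-280.8])+31.5*x)+(np.array([495.8,-338.3])-71*x))/2; print("o",o)
for n,k in(("L",47),("R",-47)):
    b=o+k*yy; st=b-60*x; print(n,b.round(1),st.round(1))
bl=o-47*yy-60*x
plan([p[0],p[1],150],-10.8); plan([*bl,150],-35,[p[0],p[1],150],y)
```

```text
[471.81068438 -64.20959651  30.39885977] -10.799857473465044 0.001322133146223636
o [ 437.87174713 -298.22186538]
L [ 464.8 -259.7] [ 415.7 -225.3]
R [ 410.9 -336.7] [ 361.8 -302.3]
rot total 0.0 rows>= 1 | shift total [ 0.     0.    -2.392] rows>= 3
rot total 0.2017 rows>= 3 | shift total [0.928 5.163 0.   ] rows>= 6
```

The fingers shut fully with 17 N upward on the tool, so they did not close on the pack. I'll look before moving anything.

Run:
```python
from h import *
im=get_image("side"); save(im,"side2"); 
cv2.imwrite("pics/s2.png",cv2.resize(im["color"][130:270,200:380],None,fx=4,fy=4,interpolation=cv2.INTER_CUBIC))
im=get_image("top"); save(im,"top2"); P=cloud(im);Z=P[...,2]
X=np.zeros(Z.shape,bool); X[95:275,200:440]=1
rect(X&(Z>50)&(Z<68),P,"z60"); 
print(sensors.get_state()["position"],sensors.get_state()["force"])
```

```text
z60 559 [348.5 112. ] [ 753.6 -229. ] [80.1 78.3] 80.3 62.5 [ 752.3 -228.3]
z60 511 [244.9 196. ] [512.7  78.3] [50.2 84.1] 74.0 61.1 [511.5  78.1]
z60 219 [434.4 105.2] [ 771.5 -487.7] [35.1 68.5] 84.4 59.4 [ 772.7 -490.3]
z60 178 [293. 220.] [443.6 -57.6] [50.5 35.7] 77.5 60.4 [440.  -55.6]
z60 167 [388.2 206.5] [ 477.9 -325.9] [191.8  15.5] 54.8 63.5 [ 471.5 -327.7]
z60 104 [202.9 207.8] [481.4 192.7] [26.6 53.6] 89.7 62.9 [480.2 197.3]
[471.84397372 -64.19238323  30.41375682] [-1.76637553e-01  1.71683481e-02  1.72004440e+01]
```

View pics/s2.png

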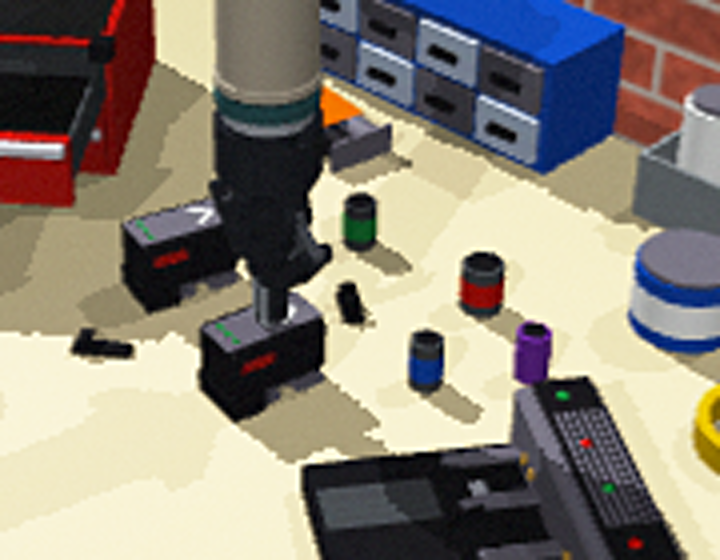

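The shut fingers are standing on top of the pack, with the tips at crop (272,322), although the TCP reads z=30. I'll compare the true tip height with the reading.

Run:
```python
from h import *
im=load("side2")
for v in (200,203,206,208,209,210,211,212,214):
    print(v,[at_depth(im,u,v).round(0).tolist() for u in(265,268,271)])
im=load("top2"); P=cloud(im); 
q=P[(abs(P[...,0]-472)<80)&(abs(P[...,1]+64)<80)&(P[...,2]>66)]; print(len(q),q[:,2].min())
s=sensors.get_state(); print(s["q"],s["position"],R.from_quat(s["tool_rot"]).as_matrix().round(3))
print([a for a in dir(r) if a[0]!='_'])
```

```text
200 [[453.0, -75.0, 108.0], [454.0, -86.0, 114.0], [452.0, -100.0, 122.0]]
203 [[460.0, -67.0, 91.0], [464.0, -76.0, 94.0], [472.0, -80.0, 92.0]]
206 [[458.0, -69.0, 82.0], [463.0, -77.0, 84.0], [472.0, -80.0, 81.0]]
208 [[461.0, -66.0, 72.0], [463.0, -77.0, 77.0], [477.0, -75.0, 69.0]]
209 [[458.0, -69.0, 71.0], [461.0, -79.0, 75.0], [473.0, -80.0, 69.0]]
210 [[460.0, -68.0, 66.0], [466.0, -74.0, 67.0], [475.0, -77.0, 64.0]]
211 [[461.0, -67.0, 61.0], [467.0, -73.0, 61.0], [474.0, -78.0, 61.0]]
212 [[457.0, -71.0, 62.0], [465.0, -75.0, 60.0], [473.0, -80.0, 59.0]]
214 [[453.0, -74.0, 59.0], [460.0, -81.0, 59.0], [465.0, -88.0, 60.0]]
2888 66.14722528662132
[-2.81562637e-01  2.92618173e-01  1.97030472e+00  1.34734319e-04
  8.69022905e-01  1.47764115e+00] [471.84397372 -64.19238323  30.41375682] [[ 0.982 -0.187  0.009]
 [-0.187 -0.982 -0.003]
 [ 0.01   0.001 -1.   ]]
['Unreachable', 'tcp_to_grasp']
```

Run:
```python
from h import *
for n in("side1","top1"):
    im=load(n); P=cloud(im); Z=P[...,2]
    m=(abs(P[...,0]-465)<45)&(abs(P[...,1]+68)<75)&(Z>150)&(Z<215)
    k,l,st,c=cv2.connectedComponentsWithStats(m.astype(np.uint8))
    for i in range(1,k):
        if st[i,4]>15:
            q=P[l==i]; print(n,st[i],"min",q.min(0).round(0),"max",q.max(0).round(0)," z pct2",np.percentile(q[:,2],2).round(0))
    q=P[m]; 
    for side in(q[q[:,1]>-68],q[q[:,1]<=-68]):
        if len(side): lo=side[side[:,2]<np.percentile(side[:,2],15)]; print(len(side),"low",lo.mean(0).round(0),lo.min(0).round(0),lo.max(0).round(0))
```

```text
side1 [253 158   8   6  25] min [459. -29. 202.] max [482. -18. 214.]  z pct2 202.0
side1 [271 174   9   4  23] min [ 442. -122.  201.] max [ 462. -105.  215.]  z pct2 202.0
25 low [473. -24. 203.] [464. -25. 202.] [482. -22. 205.]
23 low [ 457. -115.  203.] [ 452. -117.  201.] [ 461. -114.  204.]<stdin>:11: RuntimeWarning: Mean of empty slice.
  ret = um.true_divide(
Traceback (most recent call last):
ValueError: zero-size array to reduction operation minimum which has no identity
```

The real fingertips are about 30 mm above the reported TCP z. I see it both open (tips at 202 when the reading was 160.6, less the 13 mm swing) and shut (tips at 61 against 30.4). XY agrees, and the pack has not moved. I'll treat true z as reported + 30, raise, open, and descend to a reported z of about -11.

Emit:
play_rows --delta_rot '[[0,0,0],[0,0,0],[0,0,0],[0,0,0],[0,0,0],[0,0,0],[0,0,0],[0,0,0],[0,0,0],[0,0,0]]' --delta_pos '[[0,0,-0.4],[0,0,-0.4],[0,0,0],[0,0,0],[0,0,0],[0,0,0],[0,0,0],[0,0,0],[0,0,0],[0,0,0]]' --fingers '[-1,-1,1,1,1,1,1,1,1,1]'

```text
time_s: 5.3
position: [467.6, -63.1, 66.6]
tool_rot: [0.996, -0.094, -0.0, 0.0]
force: [0.2, 0.5, 0.0]
gripper_width: 1.003
grip_force: 0.0
```

Run:
```python
from h import *
s,p,m,y=tool(); print(p,y,s["gripper_width"]); plan([467,-62.6,-11],-11)
```

```text
[467.60734771 -63.13221267  66.57474283] -10.804385993063306 1.0027695877078004
rot total 0.0016 rows>= 1 | shift total [-0.014 -0.008  1.551] rows>= 2
```

Emit:
play_rows --delta_rot '[[0,0,0],[0,0,0],[0,0,0],[0,0,0],[0,0,0],[0,0,0],[0,0,0],[0,0,0],[0,0,0],[0,0,0]]' --delta_pos '[[0,0,0.3],[0,0,0.3],[0,0,0.3],[0,0,0.3],[0,0,0.2],[0,0,0.15],[0,0,0],[0,0,0],[0,0,0],[0,0,0]]' --fingers '[1,1,1,1,1,1,1,1,1,1]'

```text
time_s: 6.3
position: [468.2, -63.3, -10.3]
tool_rot: [0.996, -0.094, 0.001, 0.0]
force: [-0.2, -0.1, -0.8]
gripper_width: 0.998
grip_force: 0.0
```

Emit:
play_rows --delta_rot '[[0,0,0],[0,0,0],[0,0,0],[0,0,0],[0,0,0],[0,0,0],[0,0,0],[0,0,0],[0,0,0],[0,0,0]]' --delta_pos '[[0,0,0],[0,0,0],[0,0,0],[0,0,0],[0,0,0],[0,0,0],[0,0,0],[0,0,0],[0,0,0],[0,0,0]]' --fingers '[0.5,0,-0.5,-1,-1,-1,-1,-1,-1,-1]' --force 60

```text
time_s: 7.3
position: [468.0, -63.1, -10.4]
tool_rot: [0.996, -0.094, 0.0, 0.0]
force: [0.2, 1.3, 5.6]
gripper_width: 0.58
grip_force: 62.7
```

The pack is gripped at 49 mm with 63 N. Lift it, turn to the charger yaw, and carry it to a point above the deck in front of the right bay.

Emit:
play_rows --delta_rot '[[0,0,0],[0,0,0],[0,0,0],[0,0,0],[0,0,0],[0,0,0.051],[0,0,0.05],[0,0,0.05],[0,0,0.05],[0,0,0]]' --delta_pos '[[0,0,-0.3],[0,0,-0.5],[0,0,-0.5],[0,0,-0.5],[0,0,-0.2],[0,0,0],[0,0,0],[0,0,0],[0,0,0],[0,0,0]]' --fingers '[-1,-1,-1,-1,-1,-1,-1,-1,-1,-1]'

```text
time_s: 8.3
position: [466.6, -63.0, 88.0]
tool_rot: [0.954, -0.3, -0.001, 0.0]
force: [0.1, -0.5, -2.6]
gripper_width: 0.579
grip_force: 62.7
```

Run:
```python
from h import *
s,p,m,y=tool(); print(p,y,s["gripper_width"],s["force"]); plan([362.8,-303,50],-35)
```

```text
[466.63106262 -62.95440135  88.01605226] -34.903129924214454 0.5785966432380263 [ 0.07380985 -0.54794699 -2.57868094]
rot total 0.0008 rows>= 1 | shift total [1.053 5.124 0.76 ] rows>= 6
```

Emit:
play_rows --delta_rot '[[0,0,0],[0,0,0],[0,0,0],[0,0,0],[0,0,0],[0,0,0],[0,0,0],[0,0,0],[0,0,0],[0,0,0]]' --delta_pos '[[0.13,0.64,0],[0.13,0.64,0],[0.13,0.64,0],[0.13,0.64,0],[0.13,0.64,0],[0.13,0.64,0],[0.13,0.64,0],[0.13,0.64,0],[0,0,0.4],[0,0,0.36]]' --fingers '[-1,-1,-1,-1,-1,-1,-1,-1,-1,-1]'

```text
time_s: 9.3
position: [363.1, -303.9, 50.3]
tool_rot: [0.954, -0.3, 0.0, 0.0]
force: [-0.2, 0.6, -2.7]
gripper_width: 0.576
grip_force: 63.7
```

Run:
```python
from h import *
im=get_image("side"); im=get_image("top"); save(im,"top3"); P=cloud(im); Z=P[...,2]
s,p,m,y=tool(); print(p,y,s["gripper_width"],s["force"]); plan([362.8,-303,12],-35)
X=np.zeros(Z.shape,bool); X[95:300,200:440]=1
rect(X&(Z>70)&(Z<82)&(P[...,0]>430),P,"z76"); rect(X&(Z>105)&(Z<135),P,"pack")
cv2.imwrite("pics/t3.png",cv2.resize(im["color"][150:300,300:450],None,fx=4,fy=4,interpolation=cv2.INTER_CUBIC))
```

```text
[ 361.4652919  -300.97798965   48.55680664] -34.856585024027886 0.5746420313644746 [-0.56435114  1.42300626 -2.80744774]
rot total 0.0012 rows>= 1 | shift total [0.045 0.018 0.731] rows>= 1
z76 801 [386.7 193.1] [ 505.6 -325.6] [156.5  58. ] 55.6 75.9 [ 508.  -322.1]
pack 164 [207.2 216.6] [447.2 180.6] [21.2 60.5] 40.6 119.2 [448.5 178.3]
pack 73 [374.1 245.1] [ 361.5 -271.1] [22.  50.3] 83.9 119.0 [ 360.8 -268.3]
```

View pics/t3.png

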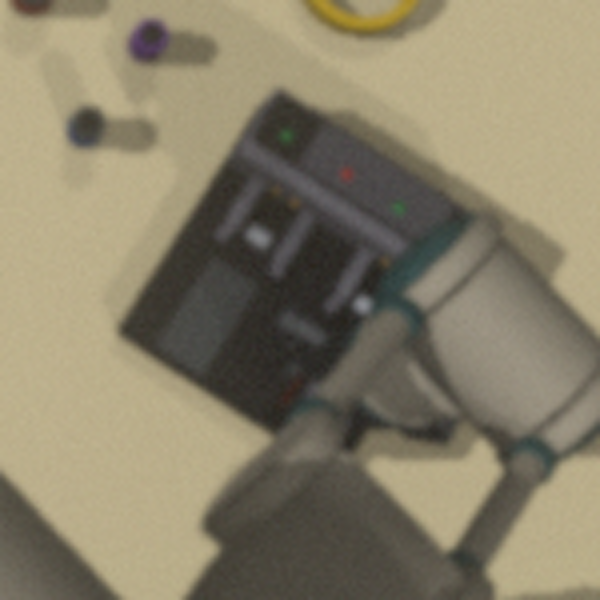

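The top view shows the charger clear with both channels visible, the rollers at (258,237) and (362,303), and the arm hiding the pack itself. Lower onto the deck.

Emit:
play_rows --delta_rot '[[0,0,0],[0,0,0],[0,0,0],[0,0,0],[0,0,0],[0,0,0],[0,0,0],[0,0,0],[0,0,0],[0,0,0]]' --delta_pos '[[0.02,0.01,0],[0.02,0.01,0],[0,0,0.15],[0,0,0.15],[0,0,0.15],[0,0,0.15],[0,0,0.1],[0,0,0.03],[0,0,0],[0,0,0]]' --fingers '[-1,-1,-1,-1,-1,-1,-1,-1,-1,-1]'

```text
time_s: 10.4
position: [365.0, -305.0, 14.8]
tool_rot: [0.954, -0.3, 0.0, 0.0]
force: [0.8, 0.5, -1.9]
gripper_width: 0.574
grip_force: 63.4
```

Run:
```python
from h import *
im=get_image("side"); save(im,"side3")
s,p,m,y=tool(); print(p,y,s["gripper_width"],s["force"]); plan([410.9+.8,-336.7-.6,11.6],-34.9)
cv2.imwrite("pics/s3.png",cv2.resize(im["color"][200:320,240:400],None,fx=5,fy=5,interpolation=cv2.INTER_CUBIC))
```

```text
[ 365.03676157 -305.04806077   14.9462963 ] -34.920591756245635 0.5736680181433472 [ 0.0267944   0.25584542 -2.59729766]
rot total -0.0002 rows>= 1 | shift total [ 1.134 -0.005  0.067] rows>= 2
```

View pics/s3.png

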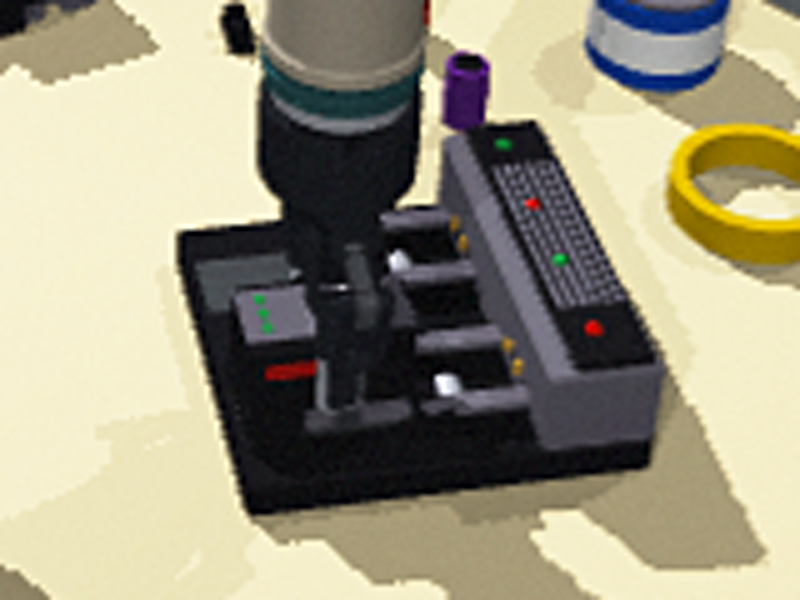

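The pack hangs level, about 3 mm above the deck, and is in line with the right channel. Lower to contact and slide the first half.

Emit:
play_rows --delta_rot '[[0,0,0],[0,0,0],[0,0,0],[0,0,0],[0,0,0],[0,0,0],[0,0,0],[0,0,0],[0,0,0],[0,0,0]]' --delta_pos '[[0,0,0.03],[0,0,0.03],[0,0,0],[0,0,0],[0,0,0],[0,0,0],[0,0,0],[0,0,0],[0,0,0],[0,0,0]]' --fingers '[-1,-1,-1,-1,-1,-1,-1,-1,-1,-1]'

```text
time_s: 11.45
position: [364.8, -304.8, 11.7]
tool_rot: [0.954, -0.3, -0.0, 0.0]
force: [-0.5, 0.6, -2.6]
gripper_width: 0.578
grip_force: 63.8
```

Emit:
play_rows --delta_rot '[[0,0,0],[0,0,0],[0,0,0],[0,0,0],[0,0,0],[0,0,0],[0,0,0],[0,0,0],[0,0,0],[0,0,0]]' --delta_pos '[[0.06,0,0],[0.06,0,0],[0.06,0,0],[0.06,0,0],[0.06,0,0],[0.06,0,0],[0.06,0,0],[0.06,0,0],[0,0,0],[0,0,0]]' --fingers '[-1,-1,-1,-1,-1,-1,-1,-1,-1,-1]'

```text
time_s: 12.45
position: [382.1, -316.8, 11.8]
tool_rot: [0.954, -0.3, -0.003, -0.001]
force: [-5.6, 2.3, 4.5]
gripper_width: 0.585
grip_force: 64.5
```

Run:
```python
from h import *
s,p,m,y=tool(); print(p,y,s["gripper_width"],s["force"]@m); plan([410.9+.8,-336.7-.6,11.6],-34.9)
```

```text
[ 382.06937006 -316.75212934   11.81370916] -34.87910853247377 0.5854218984501487 [-5.97210697  1.29461737 -4.44979593]
rot total 0.0002 rows>= 1 | shift total [ 0.721 -0.002  0.004] rows>= 1
```

Emit:
play_rows --delta_rot '[[0,0,0],[0,0,0],[0,0,0],[0,0,0],[0,0,0],[0,0,0],[0,0,0],[0,0,0],[0,0,0],[0,0,0]]' --delta_pos '[[0.05,0,0],[0.05,0,0],[0.05,0,0],[0.05,0,0],[0.05,0,0],[0,0,0],[0,0,0],[0,0,0],[0,0,0],[0,0,0]]' --fingers '[-1,-1,-1,-1,-1,-1,-1,-1,-1,-1]'

```text
time_s: 13.45
position: [396.6, -326.9, 13.4]
tool_rot: [0.954, -0.3, 0.002, 0.001]
force: [1.7, 1.5, 6.8]
gripper_width: 0.581
grip_force: 64.6
```

Run:
```python
from h import *
im=get_image("side"); save(im,"side4")
s,p,m,y=tool(); print(p,y,s["gripper_width"],s["force"]@m,s["ft_torque"]@m); plan([410.9+.8,-336.7-.6,11.6],-34.9)
cv2.imwrite("pics/s4.png",cv2.resize(im["color"][200:320,240:400],None,fx=5,fy=5,interpolation=cv2.INTER_CUBIC))
```

```text
[ 396.62459533 -326.87414595   13.36386888] -34.94071468046101 0.5773301132754348 [ 0.75988153 -1.83544044 -6.82685796] [0.34207793 0.15361011 0.00777426]
rot total -0.0003 rows>= 1 | shift total [ 0.367 -0.001  0.035] rows>= 1
```

View pics/s4.png

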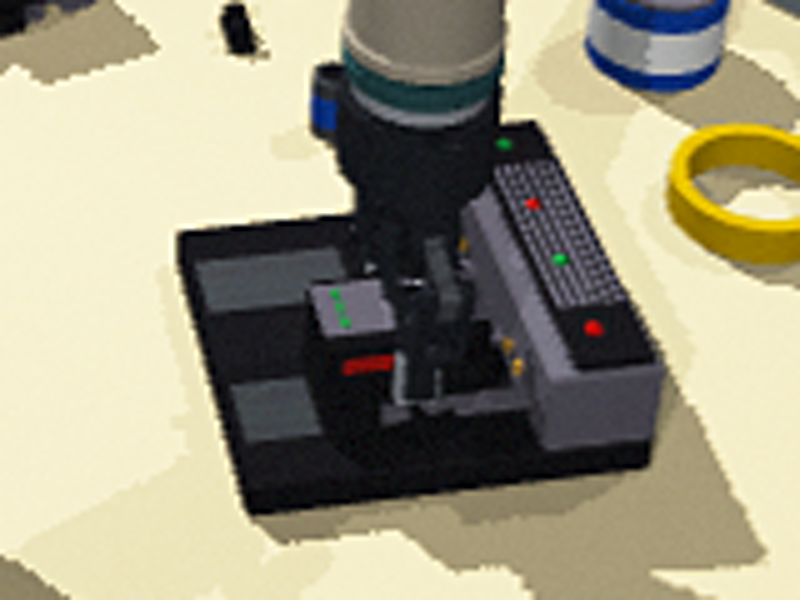

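The pack is in the channel and riding over the roller, with 18 mm to go. Push it home with a few millimetres of overdrive.

Emit:
play_rows --delta_rot '[[0,0,0],[0,0,0],[0,0,0],[0,0,0],[0,0,0],[0,0,0],[0,0,0],[0,0,0],[0,0,0],[0,0,0]]' --delta_pos '[[0.05,0,0],[0.05,0,0],[0.05,0,0],[0.05,0,0],[0.05,0,0],[0.05,0,0],[0.05,0,0],[0.05,0,0],[0.04,0,0],[0,0,0]]' --fingers '[-1,-1,-1,-1,-1,-1,-1,-1,-1,-1]'

```text
time_s: 14.5
position: [411.1, -337.1, 11.7]
tool_rot: [0.954, -0.3, -0.002, -0.001]
force: [-3.3, 2.2, 5.0]
gripper_width: 0.58
grip_force: 64.5
```

Run:
```python
from h import *
s,p,m,y=tool(); print(p,y,s["gripper_width"],s["force"]@m,s["ft_torque"]@m); plan([410.9+.8,-336.7-.6,11.6],-34.9)
```

```text
[ 411.06549555 -337.11119956   11.70994141] -34.896709401032574 0.5803920795864608 [-3.97059253  0.07437316 -5.02575229] [-0.02383496 -0.40187937  0.02184156]
rot total 0.0 rows>= 1 | shift total [ 0.013 -0.004  0.002] rows>= 1
```

Emit:
play_rows --delta_rot '[[0,0,0],[0,0,0],[0,0,0],[0,0,0],[0,0,0],[0,0,0],[0,0,0],[0,0,0],[0,0,0],[0,0,0]]' --delta_pos '[[0.04,0,0],[0.04,0,0],[0.04,0,0],[0.04,0,0],[0,0,0],[0,0,0],[0,0,0],[0,0,0],[0,0,0],[0,0,0]]' --fingers '[-1,-1,-1,-1,-1,-1,-1,-1,-1,-1]'

```text
time_s: 15.5
position: [412.4, -337.9, 12.0]
tool_rot: [0.954, -0.299, -0.007, -0.002]
force: [-14.3, 6.7, 17.2]
gripper_width: 0.578
grip_force: 65.9
```

Run:
```python
from h import *
s,p,m,y=tool(); print(p,y,s["gripper_width"],s["force"]@m,s["ft_torque"]@m)
```

```text
[ 412.4127332  -337.88758453   11.97135959] -34.826012747326395 0.5775851531911281 [-15.88291588   2.66168306 -16.98622641] [-0.21709009 -1.89451006 -0.0692545 ]
```

Emit:
play_rows --delta_rot '[[0,0,0],[0,0,0],[0,0,0],[0,0,0],[0,0,0],[0,0,0],[0,0,0],[0,0,0],[0,0,0],[0,0,0]]' --delta_pos '[[-0.03,0,0],[-0.03,0,0],[-0.03,0,0],[-0.03,0,0],[-0.02,0,0],[0,0,0],[0,0,0],[0,0,0],[0,0,0],[0,0,0]]' --fingers '[-1,-1,-1,-1,-1,-1,-1,-1,-1,-1]'

```text
time_s: 16.5
position: [412.7, -338.0, 11.7]
tool_rot: [0.954, -0.3, -0.001, -0.0]
force: [-4.4, 2.8, 5.4]
gripper_width: 0.576
grip_force: 64.2
```

Run:
```python
from h import *
s,p,m,y=tool(); print(p,y,s["gripper_width"],s["force"]@m,s["ft_torque"]@m)
```

```text
[ 412.65697661 -337.9741844    11.68245798] -34.90493905956743 0.5756713007921541 [-5.23310241  0.27554628 -5.41442085] [ 0.1341213  -0.54057176 -0.01875752]
```

The pack hits a firm stop at 16 N, and after backing off it stays put with the height back at deck level. It is home. Release, rise, and re-measure the rest.

Emit:
play_rows --delta_rot '[[0,0,0],[0,0,0],[0,0,0],[0,0,0],[0,0,0],[0,0,0],[0,0,0],[0,0,0],[0,0,0],[0,0,0]]' --delta_pos '[[-0.03,0,0],[0,0,0],[0,0,0],[0,0,0],[0,0,-0.3],[0,0,-0.5],[0,0,-0.5],[0,0,-0.6],[0,0,-0.6],[0,0,0]]' --fingers '[0.5,0.5,0.5,0.5,0.5,0.6,0.8,1,1,1]'

```text
time_s: 17.5
position: [414.8, -340.5, 141.0]
tool_rot: [0.954, -0.3, 0.004, 0.002]
force: [0.8, -0.3, 0.8]
gripper_width: 1.001
grip_force: 0.0
```

Run:
```python
from h import *
im=get_image("top"); save(im,"top4"); P=cloud(im); Z=P[...,2]
s,p,m,y=tool(); print(p,y,s["gripper_width"],s["force"])
X=np.zeros(Z.shape,bool); X[95:275,200:440]=1
rect(X&(Z>53)&(Z<68),P,"z60"); rect(X&(Z>36)&(Z<49)&(P[...,0]>530),P,"z42"); rect(X&(Z>72)&(Z<90),P,"z80")
plan([512.5,78.3,60],-16.3)
```

```text
[ 413.62409418 -339.28268654  138.74391965] -34.915470194781655 1.0059365189626914 [ 0.31704122  0.03389527 -0.62169014]
z60 549 [348.5 112. ] [ 754.  -229.9] [78.6 80.7] 11.0 62.3 [ 752.3 -228.4]
z60 500 [244.9 195.8] [512.7  78.5] [49.9 83.6] 73.5 61.2 [511.9  78.2]
z60 194 [435.  105.1] [ 772.2 -490.8] [29.5 67.7] 86.1 60.1 [ 772.6 -492. ]
z60 104 [202.9 207.7] [481.  193.1] [26.3 53.5] 89.3 63.6 [480.4 197.3]
z60 58 [371.5 195.6] [ 505.5 -284.2] [86.4 11.7] 54.5 62.9 [ 503.9 -281.1]
z42 98 [307.9 145.5] [ 659.7 -106.9] [32.5 30.6] 67.5 42.6 [ 658.6 -107. ]
z42 86 [428.4 108.1] [ 769.2 -477.7] [79.9 33. ] 23.9 43.5 [ 768.9 -476.7]
z42 67 [264.9 146.8] [657.   18.1] [23.3 24.7] 88.6 43.5 [657.5  18.4]
z42 65 [337.1 159. ] [ 616.8 -190.2] [23.9 24.3] 7.6 43.5 [ 616.3 -190.2]
z42 60 [321.1 179.8] [ 555.5 -141.6] [23.5 23.3] 30.0 43.2 [ 555.9 -141.1]
z42 47 [343.8 123. ] [ 726.8 -219.9] [73.  23.7] 68.6 43.9 [ 724.7 -215.7]
z80 618 [385.6 190.7] [ 504.5 -322.9] [151.8  55.8] 57.8 77.3 [ 514.7 -318.9]
z80 266 [389.9 226.4] [ 412.1 -323.3] [34.8 69.7] 47.9 82.6 [ 413.  -323.9]
rot total -0.1551 rows>= 3 | shift total [-0.446 -8.571  1.575] rows>= 9
```

Emit:
play_rows --delta_rot '[[0,0,-0.052],[0,0,-0.052],[0,0,-0.051],[0,0,0],[0,0,0],[0,0,0],[0,0,0],[0,0,0],[0,0,0],[0,0,0]]' --delta_pos '[[0,0,0],[0,0,0],[0,0,0],[-0.045,-0.857,0],[-0.045,-0.857,0],[-0.045,-0.857,0],[-0.045,-0.857,0],[-0.045,-0.857,0],[-0.045,-0.857,0],[-0.045,-0.857,0]]' --fingers '[1,1,1,1,1,1,1,1,1,1]'

```text
time_s: 18.55
position: [480.7, -43.8, 135.2]
tool_rot: [0.99, -0.142, -0.001, -0.0]
force: [0.5, -0.4, 0.6]
gripper_width: 0.999
grip_force: 0.0
```

Emit:
play_rows --delta_rot '[[0,0,0],[0,0,0],[0,0,0],[0,0,0],[0,0,0],[0,0,0],[0,0,0],[0,0,0],[0,0,0],[0,0,0]]' --delta_pos '[[-0.045,-0.857,0],[-0.045,-0.857,0],[-0.045,-0.857,0],[0,0,0],[0,0,0.4],[0,0,0.4],[0,0,0.4],[0,0,0.3],[0,0,0],[0,0,0]]' --fingers '[1,1,1,1,1,1,1,1,1,1]'

```text
time_s: 19.55
position: [510.5, 79.0, 61.0]
tool_rot: [0.99, -0.142, -0.001, 0.0]
force: [-0.1, 0.3, -0.5]
gripper_width: 1.002
grip_force: 0.0
```

Run:
```python
from h import *
s,p,m,y=tool(); print(p,y); plan([512.5,78.3,-11],-16.3)
```

```text
[510.52167981  79.02543885  60.97845151] -16.348674998390166
rot total -0.0004 rows>= 1 | shift total [0.042 0.003 1.44 ] rows>= 2
```

Emit:
play_rows --delta_rot '[[0,0,0],[0,0,0],[0,0,0],[0,0,0],[0,0,0],[0,0,0],[0,0,0],[0,0,0],[0,0,0],[0,0,0]]' --delta_pos '[[0.04,0,0.2],[0,0,0.3],[0,0,0.3],[0,0,0.3],[0,0,0.2],[0,0,0.14],[0,0,0],[0,0,0],[0,0,0],[0,0,0]]' --fingers '[1,1,1,1,1,1,1,1,1,1]'

```text
time_s: 20.55
position: [513.6, 79.0, -9.7]
tool_rot: [0.99, -0.142, 0.001, -0.0]
force: [-0.4, -0.1, 0.2]
gripper_width: 1.0
grip_force: 0.0
```

Emit:
play_rows --delta_rot '[[0,0,0],[0,0,0],[0,0,0],[0,0,0],[0,0,0],[0,0,0],[0,0,0],[0,0,0],[0,0,0],[0,0,0]]' --delta_pos '[[0,0,0],[0,0,0],[0,0,0],[0,0,0],[0,0,0],[0,0,0],[0,0,0],[0,0,0],[0,0,0],[0,0,0]]' --fingers '[0.5,0,-0.5,-1,-1,-1,-1,-1,-1,-1]' --force 60

```text
time_s: 21.55
position: [513.3, 78.9, -10.0]
tool_rot: [0.99, -0.142, 0.0, 0.0]
force: [-0.5, -0.3, 6.4]
gripper_width: 0.584
grip_force: 63.2
```

Run:
```python
from h import *
s,p,m,y=tool(); print(p,y,s["gripper_width"])
im=get_image("top"); P=cloud(im); Z=P[...,2]
X=np.zeros(Z.shape,bool); X[150:275,200:440]=1
rect(X&(Z>76.5)&(Z<90)&(P[...,0]<470)&(P[...,1]<-240),P,"home pack"); rect(X&(Z>70)&(Z<82)&(P[...,0]>440),P,"z76")
rect(X&(Z>53)&(Z<68),P,"z60")
```

```text
[513.32822665  78.92548297  -9.97796402] -16.317279846171427 0.5835272759009358
home pack 523 [393.7 227.1] [ 411.9 -336.5] [52.6 86. ] 55.0 82.9 [ 410.8 -334.5]
home pack 76 [415.9 211.1] [ 454.4 -403.9] [35.8 31.4] 75.8 78.6 [ 454.4 -402.3]
home pack 28 [404.7 208. ] [ 462.9 -368.7] [29.4 14.8] 87.3 78.2 [ 463.9 -370.2]
z76 1010 [392.1 196.6] [ 488.4 -333. ] [191.   78.5] 53.8 76.2 [ 497.5 -336.9]
z60 127 [243.  206.3] [482.   85.7] [53.5 26. ] 88.1 61.4 [482.2  84.1]
z60 95 [202.5 207.5] [481.5 195.7] [54.1 20.9] 0.4 62.7 [481.  198.3]
z60 46 [384.8 204.3] [ 479.1 -319.3] [58.4 10.3] 54.8 64.1 [ 477.8 -317.9]
z60 36 [366.5 192.5] [ 513.  -267.2] [56.   8.4] 48.5 62.1 [ 513.2 -267.2]
z60 25 [382.  236.6] [ 384.2 -307.1] [45.9 14.9] 30.7 61.2 [ 386.8 -305.2]
```

The second pack is gripped and pack 1 sits at its bay point. Carry pack 2 to the left bay.

Emit:
play_rows --delta_rot '[[0,0,0],[0,0,0],[0,0,0],[0,0,0],[0,0,0],[0,0,0.052],[0,0,0.052],[0,0,0.052],[0,0,0],[0,0,0]]' --delta_pos '[[0,0,-0.3],[0,0,-0.5],[0,0,-0.5],[0,0,-0.5],[0,0,-0.2],[0,0,0],[0,0,0],[0,0,0],[0,0,0],[0,0,0]]' --fingers '[-1,-1,-1,-1,-1,-1,-1,-1,-1,-1]'

```text
time_s: 22.6
position: [512.3, 79.0, 88.6]
tool_rot: [0.954, -0.3, -0.001, 0.0]
force: [-1.0, -0.4, -4.3]
gripper_width: 0.58
grip_force: 63.3
```

Run:
```python
from h import *
s,p,m,y=tool(); print(p,y,s["gripper_width"],s["force"]); plan([416.1,-225.6,15],-34.9)
```

```text
[512.29332819  79.02839453  88.6213889 ] -34.91655096746851 0.5797733109949774 [-0.99295547 -0.44891237 -4.34223726]
rot total -0.0001 rows>= 1 | shift total [1.908 6.098 1.472] rows>= 7
```

Emit:
play_rows --delta_rot '[[0,0,0],[0,0,0],[0,0,0],[0,0,0],[0,0,0],[0,0,0],[0,0,0],[0,0,0],[0,0,0],[0,0,0]]' --delta_pos '[[0.24,0.76,0],[0.24,0.76,0],[0.24,0.76,0],[0.24,0.76,0],[0.24,0.76,0],[0.24,0.76,0],[0.24,0.76,0],[0.24,0.76,0],[0,0,0.4],[0,0,0.3]]' --fingers '[-1,-1,-1,-1,-1,-1,-1,-1,-1,-1]'

```text
time_s: 23.6
position: [416.6, -226.5, 54.0]
tool_rot: [0.953, -0.302, 0.0, 0.0]
force: [-0.2, 0.6, -3.5]
gripper_width: 0.58
grip_force: 64.5
```

Run:
```python
from h import *
get_image("side"); get_image("side")
s,p,m,y=tool(); print(p,y,s["gripper_width"],s["force"]); plan([416.1,-225.6,12],-34.9)
```

```text
[ 415.01086545 -224.06361558   52.61484941] -35.024292307866276 0.5780671542349232 [-0.3423997   0.94163674 -3.97265109]
rot total -0.001 rows>= 1 | shift total [0.035 0.013 0.812] rows>= 1
```

Emit:
play_rows --delta_rot '[[0,0,0],[0,0,0],[0,0,0],[0,0,0],[0,0,0],[0,0,0],[0,0,0],[0,0,0],[0,0,0],[0,0,0]]' --delta_pos '[[0.02,0.01,0],[0.01,0,0],[0,0,0.15],[0,0,0.15],[0,0,0.15],[0,0,0.15],[0,0,0.12],[0,0,0.08],[0,0,0],[0,0,0]]' --fingers '[-1,-1,-1,-1,-1,-1,-1,-1,-1,-1]'

```text
time_s: 24.7
position: [418.2, -226.4, 14.7]
tool_rot: [0.954, -0.301, 0.0, 0.0]
force: [-0.8, -0.9, -3.7]
gripper_width: 0.576
grip_force: 64.3
```

Run:
```python
from h import *
im=get_image("side"); save(im,"side5")
s,p,m,y=tool(); print(p,y,s["gripper_width"],s["force"]@m); plan([464.8+.4,-259.7-.3,12],-34.9)
cv2.imwrite("pics/s5.png",cv2.resize(im["color"][200:320,240:400],None,fx=5,fy=5,interpolation=cv2.INTER_CUBIC))
```

```text
[ 418.34574793 -226.49041829   14.88187057] -35.03827437246031 0.5747035375478704 [0.44174985 0.51467701 3.98547371]
rot total -0.0012 rows>= 1 | shift total [1.152 0.014 0.058] rows>= 2
```

View pics/s5.png

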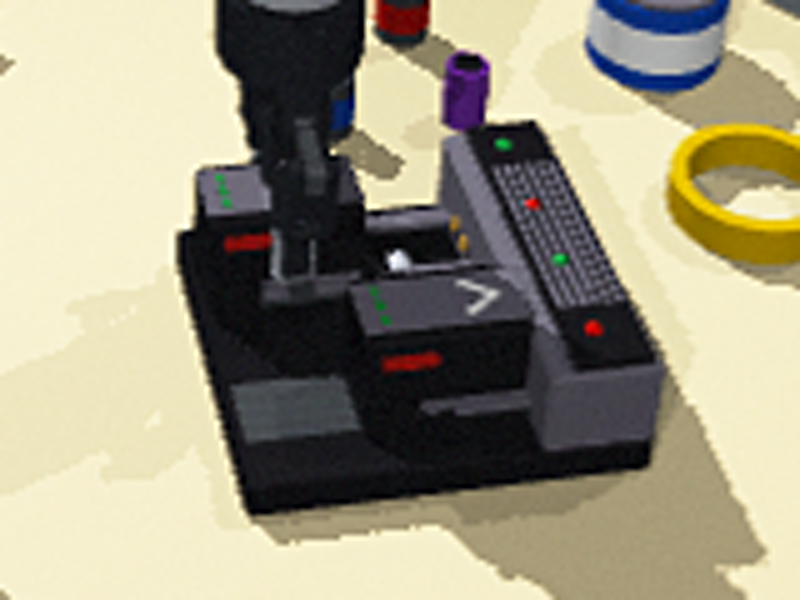

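The view shows pack 1 fully home against the housing, and pack 2 lined up with the left channel and just above the deck. Lower it and slide it in.

Emit:
play_rows --delta_rot '[[0,0,0],[0,0,0],[0,0,0],[0,0,0],[0,0,0],[0,0,0],[0,0,0],[0,0,0],[0,0,0],[0,0,0]]' --delta_pos '[[0,0.01,0.03],[0,0,0.03],[0,0,0],[0,0,0],[0,0,0],[0.05,0,0],[0.05,0,0],[0.05,0,0],[0.05,0,0],[0.05,0,0]]' --fingers '[-1,-1,-1,-1,-1,-1,-1,-1,-1,-1]'

```text
time_s: 25.75
position: [417.9, -226.9, 12.6]
tool_rot: [0.954, -0.301, -0.011, -0.003]
force: [-23.9, 13.5, 37.4]
gripper_width: 0.576
grip_force: 68.4
```

Emit:
play_rows --delta_rot '[[0,0,0],[0,0,0],[0,0,0],[0,0,0],[0,0,0],[0,0,0],[0,0,0],[0,0,0],[0,0,0],[0,0,0]]' --delta_pos '[[0.06,0,0],[0.06,0,0],[0.06,0,0],[0.06,0,0],[0.06,0,0],[0.06,0,0],[0.06,0,0],[0.06,0,0],[0,0,0],[0,0,0]]' --fingers '[-1,-1,-1,-1,-1,-1,-1,-1,-1,-1]'

```text
time_s: 26.75
position: [450.0, -248.6, 13.2]
tool_rot: [0.954, -0.301, 0.003, 0.0]
force: [0.9, 1.3, 6.6]
gripper_width: 0.577
grip_force: 65.5
```

Run:
```python
from h import *
s,p,m,y=tool(); print(p,y,s["gripper_width"],s["force"]@m,s["ft_torque"]@m); plan([464.8+.4,-259.7-.3,12],-34.9)
```

```text
[ 449.95515416 -248.63789028   13.22435891] -35.04821613033954 0.5771852832981759 [ 0.03353033 -1.62400046 -6.59602804] [ 0.23426646  0.29555012 -0.06340331]
rot total -0.0012 rows>= 1 | shift total [0.38  0.012 0.024] rows>= 1
```

Emit:
play_rows --delta_rot '[[0,0,0],[0,0,0],[0,0,0],[0,0,0],[0,0,0],[0,0,0],[0,0,0],[0,0,0],[0,0,0],[0,0,0]]' --delta_pos '[[0.05,0,0],[0.05,0,0],[0.05,0,0],[0.05,0,0],[0.05,0,0],[0.05,0,0],[0.05,0,0],[0.05,0,0],[0.05,0,0],[0,0,0]]' --fingers '[-1,-1,-1,-1,-1,-1,-1,-1,-1,-1]'

```text
time_s: 27.75
position: [464.2, -258.9, 12.1]
tool_rot: [0.954, -0.301, -0.002, -0.001]
force: [-4.2, 4.3, 9.8]
gripper_width: 0.576
grip_force: 65.9
```

Emit:
play_rows --delta_rot '[[0,0,0],[0,0,0],[0,0,0],[0,0,0],[0,0,0],[0,0,0],[0,0,0],[0,0,0],[0,0,0],[0,0,0]]' --delta_pos '[[0.04,0,0],[0.04,0,0],[0.04,0,0],[0.04,0,0],[0,0,0],[0,0,0],[0,0,0],[0,0,0],[0,0,0],[0,0,0]]' --fingers '[-1,-1,-1,-1,-1,-1,-1,-1,-1,-1]'

```text
time_s: 28.75
position: [464.2, -258.9, 12.6]
tool_rot: [0.954, -0.301, -0.009, -0.003]
force: [-15.0, 10.9, 26.1]
gripper_width: 0.58
grip_force: 67.8
```

Run:
```python
from h import *
s,p,m,y=tool(); print(p,y,s["gripper_width"],s["force"]@m,s["ft_torque"]@m); plan([464.8+.4,-259.7-.3,12],-34.9)
```

```text
[ 464.15317736 -258.88635546   12.5725818 ] -35.002596800576356 0.5796974800102582 [-19.08584911  -0.34156686 -25.72525727] [ 0.07289726 -2.65183887  0.0953476 ]
rot total -0.0009 rows>= 1 | shift total [0.03  0.006 0.011] rows>= 1
```

Emit:
play_rows --delta_rot '[[0,0,0],[0,0,0],[0,0,0],[0,0,0],[0,0,0],[0,0,0],[0,0,0],[0,0,0],[0,0,0],[0,0,0]]' --delta_pos '[[-0.03,0,0],[-0.03,0,0],[-0.03,0,0],[-0.03,0,0],[-0.02,0,0],[0,0,0],[0,0,0],[0,0,0],[0,0,0],[0,0,0]]' --fingers '[-1,-1,-1,-1,-1,-1,-1,-1,-1,-1]'

```text
time_s: 29.75
position: [464.2, -258.9, 12.2]
tool_rot: [0.954, -0.301, -0.003, -0.001]
force: [-4.2, 3.5, 12.2]
gripper_width: 0.58
grip_force: 66.0
```

Run:
```python
from h import *
s,p,m,y=tool(); print(p,y,s["gripper_width"],s["force"]@m,s["ft_torque"]@m); plan([464.8+.4,-259.7-.3,12],-34.9)
```

```text
[ 464.17827246 -258.92078596   12.18046215] -35.029515682460406 0.5803247213405928 [ -5.50782004  -0.49141103 -12.11766479] [ 0.15743316 -0.73693366  0.0045168 ]
rot total -0.0011 rows>= 1 | shift total [0.029 0.006 0.004] rows>= 1
```

Firm stop at 19 N with no further motion, so it looks home. Release, rise, and verify in the image.

Emit:
play_rows --delta_rot '[[0,0,0],[0,0,0],[0,0,0],[0,0,0],[0,0,0],[0,0,0],[0,0,0],[0,0,0],[0,0,0],[0,0,0]]' --delta_pos '[[0,0,-0.05],[0,0,0],[0,0,0],[0,0,0],[0,0,-0.3],[0,0,-0.5],[0,0,-0.5],[0,0,-0.6],[0,0,-0.6],[0,0,0]]' --fingers '[0.5,0.5,0.5,0.5,0.5,0.6,0.8,1,1,1]'

```text
time_s: 30.75
position: [469.5, -263.1, 143.3]
tool_rot: [0.954, -0.301, 0.004, 0.001]
force: [0.3, -0.6, 0.4]
gripper_width: 1.0
grip_force: 0.0
```

Run:
```python
from h import *
im=get_image("side"); save(im,"side6")
cv2.imwrite("pics/s6.png",cv2.resize(im["color"][200:320,240:400],None,fx=5,fy=5,interpolation=cv2.INTER_CUBIC))
im=get_image("top"); save(im,"top6"); P=cloud(im); Z=P[...,2]
X=np.zeros(Z.shape,bool); X[95:275,60:440]=1
rect(X&(Z>79)&(Z<88)&(P[...,0]<560)&(P[...,1]<-220),P,"home pack")
rect(X&(Z>36)&(Z<49)&(P[...,0]>530),P,"z42")
print(tool()[1])
plan([656.8,18.6,60],0); plan([659.2,-107,60],-0);plan([555.5,-141.2,60],0)
```

```text
home pack 396 [393.1 228.6] [ 410.9 -335.2] [50.8 80.8] 56.9 83.2 [ 406.8 -332.6]
home pack 66 [370.2 214.8] [ 444.2 -267.5] [12.1 60.3] 56.0 82.3 [ 446.8 -269.8]
home pack 40 [359.5 204.5] [ 474.3 -239.3] [ 7.6 61.1] 54.0 82.3 [ 476.5 -241.3]
z42 92 [307.8 145.2] [ 659.3 -106.8] [31.3 29.9] 58.6 42.8 [ 659.3 -106.5]
z42 74 [427.3 106.4] [ 775.7 -476.3] [14.1 74.8] 88.9 43.4 [ 774.2 -473.7]
z42 72 [264.8 146.9] [657.   19.2] [25.5 26.7] 5.5 43.0 [657.2  18.6]
z42 63 [337.1 158.8] [ 616.9 -189.8] [24.2 24.9] 87.5 43.1 [ 617.  -190.4]
z42 62 [321.1 180. ] [ 555.8 -141.6] [23.1 25. ] 28.6 42.1 [ 555.5 -141.3]
z42 47 [343.3 122.8] [ 728.9 -217.8] [76.8 27.7] 64.3 42.3 [ 725.8 -214.4]
[ 467.02563489 -261.23992362  139.41191053]
rot total -0.292 rows>= 5 | shift total [ 3.795 -5.597  1.588] rows>= 7
rot total -0.292 rows>= 5 | shift total [ 3.843 -3.085  1.588] rows>= 6
rot total -0.292 rows>= 5 | shift total [ 1.769 -2.401  1.588] rows>= 4
```

View pics/s6.png

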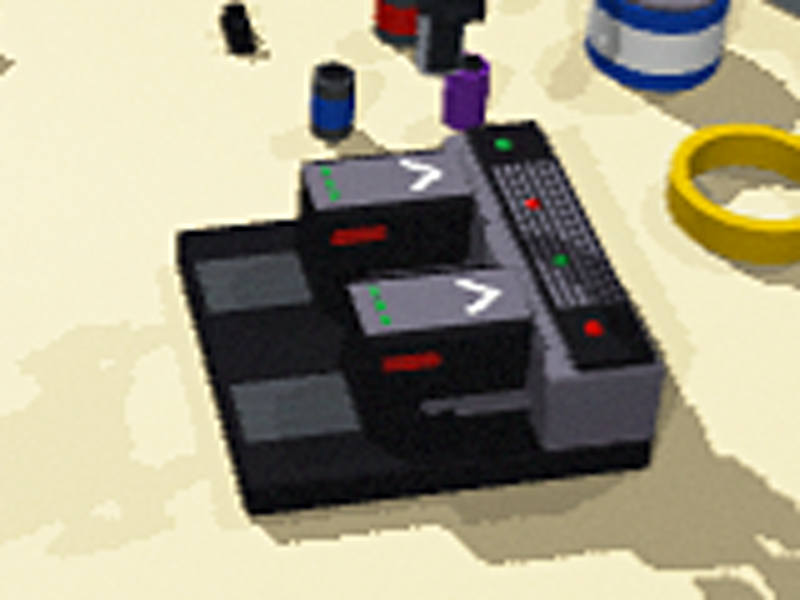

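Both packs are flush with the housing, with their chevrons at (425,175) and (480,295). The sockets have not moved: blue (555.6,-141.3), red (659.3,-106.8), green (657,18.8). The last joint's range makes a yaw near 135° best for both the sockets and the drawer, so I turn once now.

Emit:
play_rows --delta_rot '[[0,0,-0.0714],[0,0,-0.0714],[0,0,-0.0714],[0,0,-0.0714],[0,0,-0.0714],[0,0,-0.0714],[0,0,-0.0714],[0,0,-0.0714],[0,0,-0.0714],[0,0,-0.0714]]' --delta_pos '[[0,0,0],[0,0,0],[0,0,0],[0,0,0],[0,0,0],[0,0,0],[0,0,0],[0,0,0],[0,0,0],[0,0,0]]' --fingers '[1,1,1,1,1,1,1,1,1,1]' --force 40

```text
time_s: 31.85
position: [465.8, -260.3, 137.1]
tool_rot: [0.903, 0.43, -0.001, -0.002]
force: [0.5, -0.1, -0.7]
gripper_width: 0.999
grip_force: 0.0
```

Emit:
play_rows --delta_rot '[[0,0,-0.0714],[0,0,-0.0714],[0,0,-0.0714],[0,0,-0.0714],[0,0,-0.0714],[0,0,-0.0714],[0,0,-0.0714],[0,0,-0.0714],[0,0,-0.0714],[0,0,-0.0714]]' --delta_pos '[[0,0,0],[0,0,0],[0,0,0],[0,0,0],[0,0,0],[0,0,0],[0,0,0],[0,0,0],[0,0,0],[0,0,0]]' --fingers '[1,1,1,1,1,1,1,1,1,1]'

```text
time_s: 32.85
position: [465.8, -260.3, 137.1]
tool_rot: [0.369, 0.929, 0.0, -0.002]
force: [0.1, 0.9, -0.6]
gripper_width: 0.996
grip_force: 0.0
```

Run:
```python
from h import *
s,p,m,y=tool(); print(p,y,s["q"][5])
plan([555.6,-141.3,60],y)
```

```text
[ 465.77296148 -260.29781964  137.07204925] 136.67373685046383 -1.454568828734873
rot total -0.0 rows>= 0 | shift total [0.326 2.964 1.541] rows>= 4
```

Emit:
play_rows --delta_rot '[[0,0,0],[0,0,0],[0,0,0],[0,0,0],[0,0,0],[0,0,0],[0,0,0],[0,0,0],[0,0,0],[0,0,0]]' --delta_pos '[[0.065,0.593,0],[0.065,0.593,0],[0.065,0.593,0],[0.065,0.593,0],[0.065,0.593,0],[0,0,0.5],[0,0,0.5],[0,0,0.5],[0,0,0],[0,0,0]]' --fingers '[1,1,1,1,1,1,1,1,1,1]'

```text
time_s: 33.85
position: [556.6, -142.4, 62.9]
tool_rot: [0.372, 0.928, -0.0, -0.002]
force: [0.2, 0.4, 1.5]
gripper_width: 0.995
grip_force: 0.0
```

Run:
```python
from h import *
im=get_image("top"); save(im,"top7"); P=cloud(im); Z=P[...,2]
X=np.zeros(Z.shape,bool); X[95:275,60:440]=1
rect(X&(Z>79)&(Z<88)&(P[...,0]<560)&(P[...,1]<-220),P,"home pack")
rect(X&(Z>36)&(Z<49)&(P[...,0]>530),P,"z42")
im=get_image("side"); save(im,"side7"); P=cloud(im); Z=P[...,2]; H,S,V=cv2.split(cv2.cvtColor(im["color"],cv2.COLOR_BGR2HSV))
rect((H>100)&(H<125)&(S>120)&(Z>3)&(Z<45)&(abs(P[...,0]-560)<60)&(abs(P[...,1]+140)<60),P,"blue")
s,p,m,y=tool(); print(p,y); plan([555.6,-141.3,-27],y)
```

```text
home pack 457 [393.8 227.1] [ 412.2 -337. ] [51.  85.2] 54.6 83.2 [ 410.9 -334.7]
home pack 401 [366.8 208.5] [ 463.4 -259.2] [49.6 84.9] 58.1 83.5 [ 464.8 -261.1]
home pack 78 [390.  192.9] [ 505.1 -330.9] [58.3 32.2] 54.8 80.2 [ 507.6 -330.2]
home pack 58 [405.  202.5] [ 480.2 -369. ] [37.7 36.5] 46.0 80.2 [ 479.4 -371.6]
z42 88 [427.8 107.1] [ 773.2 -474.3] [74.9 23.9] 14.4 43.0 [ 772.1 -475.1]
z42 69 [264.8 146.8] [657.3  19.6] [26.2 25.1] 88.8 42.8 [657.6  18.8]
z42 67 [306.3 145.1] [ 661.4 -102.4] [23. 29.] 69.9 43.3 [ 659.8 -102.2]
z42 52 [320.7 181. ] [ 552.3 -139.3] [24.7 18. ] 57.2 41.8 [ 552.9 -140. ]
blue 49 [306.6 222.1] [ 549.  -152.9] [11.9 23.3] 59.0 22.1 [ 547.8 -152.4]
[ 558.19728659 -143.01662635   64.84985304] 136.3086279966411
rot total -0.0 rows>= 0 | shift total [ 0.061 -0.011  1.837] rows>= 2
```

Both packs read at their bay points. Descend on the blue socket.

Emit:
play_rows --delta_rot '[[0,0,0],[0,0,0],[0,0,0],[0,0,0],[0,0,0],[0,0,0],[0,0,0],[0,0,0],[0,0,0],[0,0,0]]' --delta_pos '[[0.06,-0.01,0],[0,0,0.35],[0,0,0.35],[0,0,0.35],[0,0,0.35],[0,0,0.3],[0,0,0.13],[0,0,0],[0,0,0],[0,0,0]]' --fingers '[1,1,1,1,1,1,1,1,1,1]'

```text
time_s: 34.95
position: [555.9, -141.3, -26.3]
tool_rot: [0.372, 0.928, -0.0, 0.001]
force: [-0.2, 0.8, -0.3]
gripper_width: 1.0
grip_force: 0.0
```

Emit:
play_rows --delta_rot '[[0,0,0],[0,0,0],[0,0,0],[0,0,0],[0,0,0],[0,0,0],[0,0,0],[0,0,0],[0,0,0],[0,0,0]]' --delta_pos '[[0,0,0],[0,0,0],[0,0,0],[0,0,0],[0,0,0],[0,0,0],[0,0,0],[0,0,0],[0,0,0],[0,0,0]]' --fingers '[0.5,0,-0.5,-1,-1,-1,-1,-1,-1,-1]' --force 40

```text
time_s: 35.95
position: [555.1, -141.1, -27.1]
tool_rot: [0.372, 0.928, -0.0, 0.0]
force: [-2.0, -1.7, 4.5]
gripper_width: 0.295
grip_force: 39.2
```

Run:
```python
from h import *
im=load("top7"); P=cloud(im); Z=P[...,2]; X=np.zeros(Z.shape,bool); X[95:290,60:240]=1
a=np.radians(39.7); ex=np.array([np.cos(a),np.sin(a)]); ey=np.array([-np.sin(a),np.cos(a)])
rect(X&(Z>123)&(Z<140),P,"top"); 
C=np.array([594.6,401.7]); q=P[...,:2]-C; lx=q@ex; ly=q@ey
mm=X&(abs(ly)<85)&(lx<-100)&(lx>-330)
for lo in range(-320,-90,10):
    k=mm&(lx>=lo)&(lx<lo+10)
    if k.sum()>5: print(lo,k.sum(),np.percentile(Z[k],[10,50,90]).round(0),im["color"][k].mean(0).round(0))
s,p,m,y=tool(); print(p,y,s["gripper_width"],s["grip_force"])
for yy in(-50,0,50): print((C-ex*172+ey*yy).round(1))
plan([*(C-ex*172-ey*50),100],130,[p[0],p[1],100],y)
```

```text
top 6126 [126.9 165.7] [595.  401.6] [224.4 228. ] 39.6 132.5 [593.  399.2]
-320 30 [-2.  1.  4.] [ 95. 118. 127.]
-310 35 [-3. -1.  3.] [ 94. 117. 126.]
-300 46 [-4. -1.  4.] [ 95. 118. 127.]
-290 85 [-3.  0.  5.] [ 98. 122. 130.]
-280 142 [-3.  1.  5.] [ 90. 111. 118.]
-270 322 [ -2.   3. 119.] [103. 117. 123.]
-260 428 [ -2. 116. 122.] [ 97. 107. 132.]
-250 220 [ -0. 119. 123.] [ 52.  61. 124.]
-240 68 [60. 63. 67.] [35. 40. 79.]
-230 214 [60. 63. 67.] [35. 40. 46.]
-220 207 [60. 63. 67.] [34. 39. 43.]
-210 212 [60. 63. 66.] [34. 38. 42.]
-200 209 [60. 63. 67.] [33. 38. 41.]
-190 206 [60. 63. 66.] [33. 38. 41.]
-180 211 [60. 63. 67.] [32. 37. 40.]
-170 210 [59. 63. 67.] [32. 37. 40.]
-160 208 [60. 63. 67.] [28. 33. 37.]
-150 195 [60. 63. 67.] [25. 30. 34.]
-140 208 [59. 63. 67.] [24. 29. 33.]
-130 209 [60. 63. 67.] [24. 28. 33.]
-120 202 [59. 63. 68.] [24. 29. 34.]
-110 410 [ 61. 126. 133.] [26. 31. 81.]
[ 555.05742484 -141.11583299  -27.08336534] 136.3281975643385 0.2946515844331661 39.243566393852234
[494.2 253.4]
[462.3 291.8]
[430.3 330.3]
rot total 0.0527 rows>= 1 | shift total [6.826 4.139 0.   ] rows>= 8
```

Blue is gripped at 25 mm. Lift, turn to 130°, and carry it over the drawer.

Emit:
play_rows --delta_rot '[[0,0,0],[0,0,0],[0,0,0],[0,0,0],[0,0,0],[0,0,0],[0,0,0.053],[0,0,0],[0,0,0],[0,0,0]]' --delta_pos '[[0,0,-0.3],[0,0,-0.5],[0,0,-0.6],[0,0,-0.6],[0,0,-0.6],[0,0,-0.3],[0,0,0],[0.683,0.414,0],[0.683,0.414,0],[0.683,0.414,0]]' --fingers '[-1,-1,-1,-1,-1,-1,-1,-1,-1,-1]'

```text
time_s: 36.95
position: [536.2, -21.2, 116.8]
tool_rot: [0.424, 0.906, 0.0, -0.001]
force: [0.4, 0.2, -0.9]
gripper_width: 0.293
grip_force: 39.4
```

Emit:
play_rows --delta_rot '[[0,0,0],[0,0,0],[0,0,0],[0,0,0],[0,0,0],[0,0,0],[0,0,0],[0,0,0],[0,0,0],[0,0,0]]' --delta_pos '[[0.683,0.414,0],[0.683,0.414,0],[0.683,0.414,0],[0.683,0.414,0],[0.683,0.414,0],[0.683,0.414,0],[0.683,0.414,0],[0,0,0],[0,0,0],[0,0,0]]' --fingers '[-1,-1,-1,-1,-1,-1,-1,-1,-1,-1]'

```text
time_s: 37.95
position: [494.1, 253.0, 117.0]
tool_rot: [0.423, 0.906, -0.001, -0.0]
force: [0.3, -0.9, -1.9]
gripper_width: 0.292
grip_force: 39.5
```

Run:
```python
from h import *
s,p,m,y=tool(); print(p,y,s["gripper_width"],s["grip_force"],s["force"])
plan([492.6,252.2,36],130)
```

```text
[494.09938824 252.97033757 117.0252514 ] 129.94523865180517 0.29224997232209554 39.525675773620605 [ 0.26817947 -0.90850893 -1.94254465]
rot total -0.0005 rows>= 1 | shift total [ 0.007 -0.033  1.621] rows>= 2
```

Emit:
play_rows --delta_rot '[[0,0,0],[0,0,0],[0,0,0],[0,0,0],[0,0,0],[0,0,0],[0,0,0],[0,0,0],[0,0,0],[0,0,0]]' --delta_pos '[[0,-0.03,0.3],[0,0,0.4],[0,0,0.4],[0,0,0.3],[0,0,0.15],[0,0,0.06],[0,0,0],[0,0,0],[0,0,0],[0,0,0]]' --fingers '[-1,-1,-1,-1,-1,-1,-1,-1,-1,-1]'

```text
time_s: 38.95
position: [493.7, 253.0, 37.8]
tool_rot: [0.423, 0.906, 0.0, 0.0]
force: [-0.6, 0.4, -1.2]
gripper_width: 0.293
grip_force: 39.5
```

Emit:
play_rows --delta_rot '[[0,0,0],[0,0,0],[0,0,0],[0,0,0],[0,0,0],[0,0,0],[0,0,0],[0,0,0],[0,0,0],[0,0,0]]' --delta_pos '[[0,0,0],[0,0,0],[0,0,0],[0,0,0],[0,0,-0.3],[0,0,-0.5],[0,0,-0.5],[0,0,-0.4],[0,0,0],[0,0,0]]' --fingers '[-0.05,-0.05,-0.05,-0.05,-0.05,0,0.2,0.5,1,1]'

```text
time_s: 39.95
position: [493.2, 252.7, 122.2]
tool_rot: [0.423, 0.906, 0.0, 0.0]
force: [-0.4, 0.6, 0.8]
gripper_width: 1.001
grip_force: 0.0
```

Run:
```python
from h import *
s,p,m,y=tool(); print(p,y,s["gripper_width"],s["force"])
im=get_image("top"); save(im,"top8"); P=cloud(im); Z=P[...,2]
X=np.zeros(Z.shape,bool); X[95:275,60:440]=1
rect(X&(Z>36)&(Z<49)&(P[...,0]>530),P,"z42"); rect(X&(Z>95)&(Z<112)&(P[...,0]>400)&(P[...,0]<530),P,"drw")
plan([659.3,-106.8,110],125)
plan([657.1,18.8,110],125)
```

```text
[493.1675241 252.7362559 122.1742472] 129.9607373295195 1.0008479491296647 [-0.36771452  0.55911057  0.84192801]
z42 97 [307.7 145.4] [ 659.7 -107.3] [31.1 31.6] 59.0 43.5 [ 658.8 -106.4]
z42 86 [427.6 106.9] [ 772.7 -475.4] [73. 22.] 9.3 43.5 [ 772.6 -474.4]
z42 71 [264.7 147. ] [656.8  18.9] [25.2 26.4] 10.3 43.6 [657.  19.]
z42 65 [337.2 159. ] [ 617.2 -190.6] [24.2 24.3] 87.0 42.3 [ 616.6 -190.7]
z42 35 [344.5 123.7] [ 725.1 -218.2] [67.7 18.6] 66.3 41.6 [ 722.7 -217.7]
drw 37 [201.8 198.4] [501.8 195.9] [71.5  3.9] 39.8 100.6 [501.4 195.3]
rot total 0.0414 rows>= 1 | shift total [-7.799 -1.39   0.228] rows>= 8
rot total 0.0414 rows>= 1 | shift total [-5.716  0.015  0.228] rows>= 6
```

Emit:
play_rows --delta_rot '[[0,0,0],[0,0,0],[0,0,0],[0,0,0],[0,0,0],[0,0,0],[0,0,0],[0,0,0],[0,0,0],[0,0,0]]' --delta_pos '[[-0.813,-0.07,0],[-0.813,-0.07,0],[-0.813,-0.07,0],[-0.813,-0.07,0],[-0.813,-0.07,0],[-0.813,-0.07,0],[-0.813,-0.07,0],[0,0,0.4],[0,0,0.6],[0,0,0.2]]' --fingers '[1,1,1,1,1,1,1,1,1,1]'

```text
time_s: 41.0
position: [653.9, 18.6, 57.3]
tool_rot: [0.423, 0.906, -0.002, -0.004]
force: [-0.7, -0.1, -0.1]
gripper_width: 1.003
grip_force: 0.0
```

Run:
```python
from h import *
get_image("side");im=get_image("top"); P=cloud(im); Z=P[...,2]
X=np.zeros(Z.shape,bool); X[95:275,60:440]=1
rect(X&(Z>36)&(Z<49)&(P[...,0]>530),P,"z42"); rect(X&(Z>95)&(Z<112)&(P[...,0]>400)&(P[...,0]<530),P,"drw")
s,p,m,y=tool(); print(p,y); plan([657.1,18.8,-27],y)
```

```text
z42 100 [307.8 145.5] [ 659.7 -106.5] [32.3 29.6] 70.8 43.0 [ 658.6 -106.5]
z42 87 [427.9 107.8] [ 772.6 -473.8] [76.8 24.3] 15.3 42.5 [ 770.  -475.3]
z42 63 [337.1 158.9] [ 616.8 -190.1] [24.2 23.2] 89.5 42.5 [ 616.8 -190.3]
z42 45 [344.  123.2] [ 727.9 -218.4] [75.6 24.4] 66.4 42.1 [ 724.3 -216.3]
z42 44 [263.8 148. ] [655.3  22.7] [25.5 16. ] 29.0 43.1 [654.1  21.8]
drw 77 [181.5 201. ] [494.4 251.5] [24.7 24.6] 4.5 104.3 [495. 251.]
drw 38 [201.9 198.6] [501.2 195.3] [71.1  3.9] 39.8 101.1 [501. 195.]
drw 37 [132.8 227.5] [425.6 389. ] [57.9  5. ] 39.5 100.0 [425.  388.1]
[654.78104209  19.1378941   59.05489101] 129.9621159746946
rot total -0.0 rows>= 0 | shift total [-0.035  0.031  1.721] rows>= 2
```

Blue is standing in the drawer at (494.4,251.5). Descend on green.

Emit:
play_rows --delta_rot '[[0,0,0],[0,0,0],[0,0,0],[0,0,0],[0,0,0],[0,0,0],[0,0,0],[0,0,0],[0,0,0],[0,0,0]]' --delta_pos '[[-0.03,0.03,0],[0,0,0.35],[0,0,0.35],[0,0,0.35],[0,0,0.35],[0,0,0.2],[0,0,0.11],[0,0,0],[0,0,0],[0,0,0]]' --fingers '[1,1,1,1,1,1,1,1,1,1]'

```text
time_s: 42.1
position: [660.2, 18.7, -22.3]
tool_rot: [0.423, 0.906, 0.0, 0.001]
force: [-0.3, 0.2, -0.5]
gripper_width: 0.998
grip_force: 0.0
```

Emit:
play_rows --delta_rot '[[0,0,0],[0,0,0],[0,0,0],[0,0,0],[0,0,0],[0,0,0],[0,0,0],[0,0,0],[0,0,0],[0,0,0]]' --delta_pos '[[0,0,0],[0,0,0],[0,0,0],[0,0,0],[0,0,0],[0,0,0],[0,0,0],[0,0,0],[0,0,0],[0,0,0]]' --fingers '[0.5,0,-0.5,-1,-1,-1,-1,-1,-1,-1]' --force 40

```text
time_s: 43.1
position: [659.4, 18.7, -23.1]
tool_rot: [0.423, 0.906, -0.0, 0.0]
force: [-0.9, -1.2, 4.8]
gripper_width: 0.317
grip_force: 39.4
```

Emit:
play_rows --delta_rot '[[0,0,0],[0,0,0],[0,0,0],[0,0,0],[0,0,0],[0,0,0],[0,0,0],[0,0,0],[0,0,0],[0,0,0]]' --delta_pos '[[0,0,-0.3],[0,0,-0.5],[0,0,-0.6],[0,0,-0.6],[0,0,-0.6],[0,0,-0.4],[0,0,0],[0,0,0],[0,0,0],[0,0,0]]' --fingers '[-1,-1,-1,-1,-1,-1,-1,-1,-1,-1]'

```text
time_s: 44.1
position: [658.2, 18.8, 124.6]
tool_rot: [0.423, 0.906, -0.001, -0.002]
force: [0.8, 0.4, -2.0]
gripper_width: 0.314
grip_force: 39.5
```

Run:
```python
from h import *
s,p,m,y=tool(); print(p,y,s["gripper_width"],s["grip_force"],s["force"])
plan([462.3,291.8,118],130)
```

```text
[658.15903382  18.83936135 124.58580404] 129.96175927258273 0.31379365355648015 39.48835372924805 [ 0.84148338  0.44106541 -2.00356813]
rot total -0.0003 rows>= 1 | shift total [6.7   0.508 0.132] rows>= 7
```

Emit:
play_rows --delta_rot '[[0,0,0],[0,0,0],[0,0,0],[0,0,0],[0,0,0],[0,0,0],[0,0,0],[0,0,0],[0,0,0],[0,0,0]]' --delta_pos '[[0.744,0.056,0],[0.744,0.056,0],[0.744,0.056,0],[0.744,0.056,0],[0.744,0.056,0],[0.744,0.056,0],[0.744,0.056,0],[0.744,0.056,0],[0.744,0.056,0],[0,0,0]]' --fingers '[-1,-1,-1,-1,-1,-1,-1,-1,-1,-1]'

```text
time_s: 45.1
position: [459.9, 294.5, 125.7]
tool_rot: [0.421, 0.907, -0.0, -0.002]
force: [0.0, -1.0, -1.4]
gripper_width: 0.317
grip_force: 39.4
```

Run:
```python
from h import *
s,p,m,y=tool(); print(p,y,s["gripper_width"],s["grip_force"],s["force"])
plan([462.3,291.8,40],130)
```

```text
[459.8533249  294.49942972 125.66749684] 130.2007655668911 0.31662552109555825 39.44932401180267 [ 0.02703835 -0.98411118 -1.43255909]
rot total 0.0017 rows>= 1 | shift total [-0.073  0.003  1.713] rows>= 2
```

Emit:
play_rows --delta_rot '[[0,0,0],[0,0,0],[0,0,0],[0,0,0],[0,0,0],[0,0,0],[0,0,0],[0,0,0],[0,0,0],[0,0,0]]' --delta_pos '[[-0.06,0,0.3],[0,0,0.4],[0,0,0.4],[0,0,0.3],[0,0,0.2],[0,0,0.11],[0,0,0],[0,0,0],[0,0,0],[0,0,0]]' --fingers '[-1,-1,-1,-1,-1,-1,-1,-1,-1,-1]'

```text
time_s: 46.1
position: [466.1, 289.5, 41.9]
tool_rot: [0.423, 0.906, 0.001, 0.001]
force: [0.1, -0.1, -2.0]
gripper_width: 0.319
grip_force: 39.5
```

Emit:
play_rows --delta_rot '[[0,0,0],[0,0,0],[0,0,0],[0,0,0],[0,0,0],[0,0,0],[0,0,0],[0,0,0],[0,0,0],[0,0,0]]' --delta_pos '[[0,0,0],[0,0,0],[0,0,0],[0,0,0],[0,0,-0.3],[0,0,-0.5],[0,0,-0.5],[0,0,-0.4],[0,0,0],[0,0,0]]' --fingers '[-0.05,-0.05,-0.05,-0.05,-0.05,0,0.2,0.5,1,1]'

```text
time_s: 47.1
position: [465.5, 289.2, 126.1]
tool_rot: [0.423, 0.906, 0.0, 0.0]
force: [0.6, 0.3, 0.2]
gripper_width: 1.001
grip_force: 0.0
```

Run:
```python
from h import *
im=get_image("top"); P=cloud(im); Z=P[...,2]
X=np.zeros(Z.shape,bool); X[95:275,60:440]=1
rect(X&(Z>36)&(Z<49)&(P[...,0]>530),P,"z42"); rect(X&(Z>95)&(Z<112)&(P[...,0]>400)&(P[...,0]<530),P,"drw")
s,p,m,y=tool(); print(p,y,s["gripper_width"],s["force"]); plan([659.5,-106.7,60],y)
```

```text
z42 96 [428.6 108.1] [ 769.2 -477.4] [80.4 32.4] 22.0 43.2 [ 769.  -477.2]
z42 96 [307.9 145.3] [ 658.7 -107.4] [31.2 31.4] 37.4 42.2 [ 659.3 -106.9]
z42 66 [337.  158.8] [ 616.6 -190.1] [24.  24.5] 85.8 43.0 [ 617.  -190.3]
z42 43 [343.6 123.5] [ 725.7 -216.8] [67.3 20.3] 65.1 44.2 [ 723.3 -215.1]
drw 76 [181.6 201.1] [494.2 251.5] [24.2 24.4] 2.9 104.3 [494.8 250.9]
drw 40 [133.2 227.9] [424.5 388. ] [61.5  4.3] 40.4 101.1 [423.7 387. ]
[464.90770807 288.95323027 125.40709068] 129.96096326147384 1.0000173663244356 [-0.51160835 -0.88180738 -0.06537389]
rot total -0.0 rows>= 0 | shift total [-8.565 -2.099  1.308] rows>= 9
```

Emit:
play_rows --delta_rot '[[0,0,0],[0,0,0],[0,0,0],[0,0,0],[0,0,0],[0,0,0],[0,0,0],[0,0,0],[0,0,0],[0,0,0]]' --delta_pos '[[-0.856,-0.21,0],[-0.856,-0.21,0],[-0.856,-0.21,0],[-0.856,-0.21,0],[-0.856,-0.21,0],[-0.856,-0.21,0],[-0.856,-0.21,0],[-0.856,-0.21,0],[-0.856,-0.21,0],[-0.856,-0.21,0]]' --fingers '[1,1,1,1,1,1,1,1,1,1]'

```text
time_s: 48.15
position: [659.5, -107.7, 124.1]
tool_rot: [0.423, 0.906, -0.0, -0.002]
force: [0.5, 0.0, 0.2]
gripper_width: 1.001
grip_force: 0.0
```

Emit:
play_rows --delta_rot '[[0,0,0],[0,0,0],[0,0,0],[0,0,0],[0,0,0],[0,0,0],[0,0,0],[0,0,0],[0,0,0],[0,0,0]]' --delta_pos '[[0,0,0],[0,0,0.3],[0,0,0.4],[0,0,0.4],[0,0,0.2],[0,0,0],[0,0,0],[0,0,0],[0,0,0],[0,0,0]]' --fingers '[1,1,1,1,1,1,1,1,1,1]'

```text
time_s: 49.15
position: [660.4, -106.3, 62.1]
tool_rot: [0.423, 0.906, 0.0, 0.001]
force: [0.0, -0.4, -0.9]
gripper_width: 1.001
grip_force: 0.0
```

Run:
```python
from h import *
im=get_image("top"); P=cloud(im); Z=P[...,2]
X=np.zeros(Z.shape,bool); X[95:275,60:440]=1
rect(X&(Z>36)&(Z<49)&(P[...,0]>530),P,"z42"); rect(X&(Z>95)&(Z<112)&(P[...,0]>400)&(P[...,0]<530),P,"drw")
s,p,m,y=tool(); print(p,y,s["gripper_width"],s["force"]); plan([659.5,-106.9,-26],y)
```

```text
z42 84 [428.2 108. ] [ 771.6 -475.5] [78.4 30. ] 20.8 43.2 [ 769.1 -476.1]
z42 70 [307.9 144.9] [ 661.8 -107.3] [31.7 21.6] 74.8 42.7 [ 660.5 -106.9]
drw 74 [181.5 200.9] [495.3 250.8] [24.3 22.6] 88.2 104.6 [495.4 251. ]
drw 40 [133.7 228.5] [423.5 387.2] [63.   4.8] 41.0 99.8 [422.  385.4]
drw 29 [199.9 196.2] [507.1 200.1] [57.2  3.6] 39.7 100.9 [507.8 200.6]
[ 660.30893852 -106.33220544   61.94171386] 129.96255372432904 0.9987646466817558 [-0.18566353  0.19939159  0.36721509]
rot total -0.0 rows>= 0 | shift total [ 0.002 -0.02   1.759] rows>= 2
```

Emit:
play_rows --delta_rot '[[0,0,0],[0,0,0],[0,0,0],[0,0,0],[0,0,0],[0,0,0],[0,0,0],[0,0,0],[0,0,0],[0,0,0]]' --delta_pos '[[0,-0.02,0],[0,0,0.35],[0,0,0.35],[0,0,0.35],[0,0,0.35],[0,0,0.2],[0,0,0.16],[0,0,0],[0,0,0],[0,0,0]]' --fingers '[1,1,1,1,1,1,1,1,1,1]'

```text
time_s: 50.2
position: [660.0, -107.1, -25.9]
tool_rot: [0.423, 0.906, 0.0, 0.001]
force: [-1.0, 1.2, 0.2]
gripper_width: 0.997
grip_force: 0.0
```

Emit:
play_rows --delta_rot '[[0,0,0],[0,0,0],[0,0,0],[0,0,0],[0,0,0],[0,0,0],[0,0,0],[0,0,0],[0,0,0],[0,0,0]]' --delta_pos '[[0,0,0],[0,0,0],[0,0,0],[0,0,0],[0,0,0],[0,0,0],[0,0,0],[0,0,0],[0,0,0],[0,0,0]]' --fingers '[0.5,0,-0.5,-1,-1,-1,-1,-1,-1,-1]' --force 40

```text
time_s: 51.2
position: [659.4, -107.0, -26.4]
tool_rot: [0.423, 0.906, -0.0, 0.0]
force: [-0.3, -0.9, 4.6]
gripper_width: 0.387
grip_force: 39.8
```

Emit:
play_rows --delta_rot '[[0,0,0],[0,0,0],[0,0,0],[0,0,0],[0,0,0],[0,0,0],[0,0,0],[0,0,0],[0,0,0],[0,0,0]]' --delta_pos '[[0,0,-0.3],[0,0,-0.5],[0,0,-0.6],[0,0,-0.6],[0,0,-0.6],[0,0,-0.4],[0,0,0],[0,0,0],[0,0,0],[0,0,0]]' --fingers '[-1,-1,-1,-1,-1,-1,-1,-1,-1,-1]'

```text
time_s: 52.2
position: [658.0, -106.6, 121.2]
tool_rot: [0.423, 0.906, -0.0, -0.002]
force: [-0.6, 0.4, -0.3]
gripper_width: 0.388
grip_force: 39.9
```

Run:
```python
from h import *
im=get_image("top"); save(im,"top9"); P=cloud(im); Z=P[...,2]
X=np.zeros(Z.shape,bool); X[95:275,60:250]=1
rect(X&(Z>75)&(Z<112)&(P[...,0]>400)&(P[...,0]<530),P,"drw")
s,p,m,y=tool(); print(p,y,s["gripper_width"],s["force"]); plan([430.3,330.3,118],y)
cv2.imwrite("pics/t9.png",cv2.resize(im["color"][100:280,70:250],None,fx=3.3,fy=3.3,interpolation=cv2.INTER_CUBIC))
```

```text
drw 156 [162.5 197.7] [508.1 308.7] [42.9 28.8] 20.1 88.4 [508.  307.7]
drw 87 [182.  201.4] [494.2 251.2] [25.8 23.7] 89.0 104.4 [494.3 250. ]
drw 80 [132.3 226.6] [423.  392.8] [68.4 16.1] 38.4 96.8 [428.  391.4]
drw 40 [201.9 198.5] [501.9 195.6] [71.7  3.9] 39.4 100.8 [501.2 195.1]
[ 658.2480705  -106.65739247  121.46988792] 129.95825796160102 0.3887846299021247 [ 0.1878018   1.37750633 -1.59191613]
rot total -0.0 rows>= 0 | shift total [9.627 2.118 0.069] rows>= 10
```

View pics/t9.png

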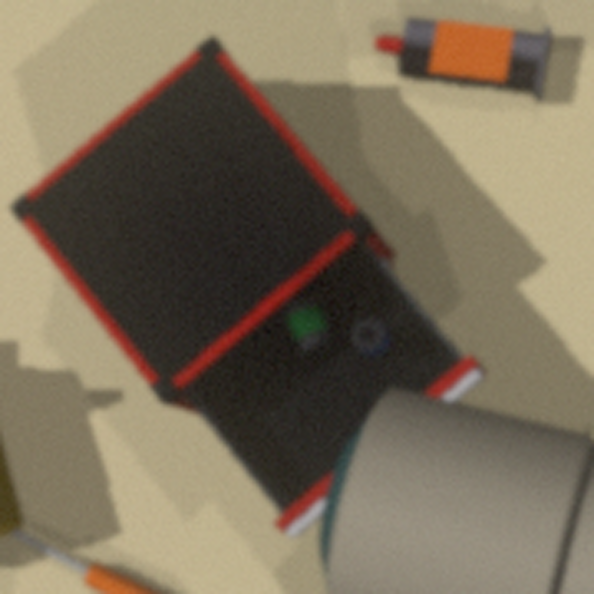

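Red is gripped. In the crop, green is lying on the drawer floor at (308,325), still inside and clear of the panel, and blue is standing at (370,335). Both are contained, so I place red at the free left end.

Emit:
play_rows --delta_rot '[[0,0,0],[0,0,0],[0,0,0],[0,0,0],[0,0,0],[0,0,0],[0,0,0],[0,0,0],[0,0,0],[0,0,0]]' --delta_pos '[[0.875,0.193,0],[0.875,0.193,0],[0.875,0.193,0],[0.875,0.193,0],[0.875,0.193,0],[0.875,0.193,0],[0.875,0.193,0],[0.875,0.193,0],[0.875,0.193,0],[0.875,0.193,0]]' --fingers '[-1,-1,-1,-1,-1,-1,-1,-1,-1,-1]'

```text
time_s: 53.25
position: [450.9, 291.7, 122.6]
tool_rot: [0.423, 0.906, -0.0, -0.0]
force: [1.0, 0.0, -0.6]
gripper_width: 0.387
grip_force: 39.9
```

Emit:
play_rows --delta_rot '[[0,0,0],[0,0,0],[0,0,0],[0,0,0],[0,0,0],[0,0,0],[0,0,0],[0,0,0],[0,0,0],[0,0,0]]' --delta_pos '[[0.875,0.193,0],[0,0,0],[0,0,0],[0,0,0],[0,0,0],[0,0,0],[0,0,0],[0,0,0],[0,0,0],[0,0,0]]' --fingers '[-1,-1,-1,-1,-1,-1,-1,-1,-1,-1]'

```text
time_s: 54.25
position: [431.5, 330.1, 123.2]
tool_rot: [0.423, 0.906, -0.0, 0.0]
force: [-1.2, 0.2, -1.0]
gripper_width: 0.387
grip_force: 39.9
```

Run:
```python
from h import *
s,p,m,y=tool(); print(p,y,s["gripper_width"],s["grip_force"],s["force"])
plan([430.3,330.3,36.5],130)
```

```text
[431.50753095 330.05606445 123.16595044] 129.9487790452224 0.38732309436367807 39.89593863487244 [-1.23282769  0.16228423 -1.01325576]
rot total -0.0004 rows>= 1 | shift total [ 0.019 -0.015  1.733] rows>= 2
```

Emit:
play_rows --delta_rot '[[0,0,0],[0,0,0],[0,0,0],[0,0,0],[0,0,0],[0,0,0],[0,0,0],[0,0,0],[0,0,0],[0,0,0]]' --delta_pos '[[0.02,-0.01,0.3],[0,0,0.4],[0,0,0.4],[0,0,0.3],[0,0,0.2],[0,0,0.14],[0,0,0.02],[0,0,0],[0,0,0],[0,0,0]]' --fingers '[-1,-1,-1,-1,-1,-1,-1,-1,-1,-1]'

```text
time_s: 55.25
position: [430.9, 330.9, 35.6]
tool_rot: [0.423, 0.906, 0.0, 0.0]
force: [0.4, -0.2, -0.3]
gripper_width: 0.388
grip_force: 40.1
```

Emit:
play_rows --delta_rot '[[0,0,0],[0,0,0],[0,0,0],[0,0,0],[0,0,0],[0,0,0],[0,0,0],[0,0,0],[0,0,0],[0,0,0]]' --delta_pos '[[0,0,0],[0,0,0],[0,0,0],[0,0,0],[0,0,-0.3],[0,0,-0.5],[0,0,-0.5],[0,0,-0.5],[0,0,-0.5],[0,0,0]]' --fingers '[0.1,0.1,0.1,0.1,0.1,0.1,0,-0.5,-1,-1]'

```text
time_s: 56.25
position: [432.7, 332.0, 153.7]
tool_rot: [0.423, 0.906, 0.003, 0.002]
force: [0.8, 0.1, -0.4]
gripper_width: 0.009
grip_force: 0.0
```

Run:
```python
from h import *
im=get_image("top"); save(im,"top10"); P=cloud(im); Z=P[...,2]
s,p,m,y=tool(); print(p,y,s["gripper_width"],s["force"],s["q"])
X=np.zeros(Z.shape,bool); X[95:290,60:250]=1
rect(X&(Z>75)&(Z<112)&(P[...,0]>400)&(P[...,0]<530),P,"drw")
a=np.radians(39.7); ex=np.array([np.cos(a),np.sin(a)]); ey=np.array([-np.sin(a),np.cos(a)])
C=np.array([594.8,401.7]); q=P[...,:2]-C; lx=q@ex; ly=q@ey
k=X&(Z>105)&(Z<126)&(lx<-225)&(lx>-300)&(abs(ly)<115); print("rail x",np.percentile(lx[k],[1,5,50,95,99]),np.percentile(ly[k],[2,98]))
rect(k,P,"panel+rail")
pre=C-ex*(275+45)-ey*0
print(pre); plan([*pre,150],40)
```

```text
[431.4676718  331.23292407 151.73308458] 129.96350812206992 -0.002708771795159539 [0.52857259 0.17755177 0.06636921] [ 5.26862998e-01  2.60465291e-01  1.65579633e+00 -1.03731002e-04
  1.22133732e+00 -1.70597995e-01]
drw 157 [162.3 197.5] [509.1 309.8] [42.6 29.5] 20.9 88.1 [508.6 308.4]
drw 102 [155.9 224.3] [434. 324.] [33.1 21.6] 28.0 102.9 [432.6 323.1]
drw 93 [181.9 201.2] [495.9 252.2] [25.6 25.4] 60.4 103.4 [494.8 250.3]
drw 40 [201.9 198.5] [501.5 195.3] [70.1  3.9] 39.4 100.5 [501.3 195.1]
rail x [-263.43771061 -262.72810142 -253.41736817 -243.5835479  -242.09949657] [-101.42949518   88.04085513]
panel+rail 586 [186.6 233.4] [404.9 234.9] [ 23.1 198. ] 39.8 119.4 [404.3 234.5]
[348.59214238 197.2942984 ]
rot total 0.7497 rows>= 11 | shift total [-2.992  0.987  0.035] rows>= 4
```

All three sockets are in the drawer: blue, green and red. The rail's outer face is 263.5 mm in front of the chest centre. At this yaw, tool +y is the closing direction. I take the shut fingers in front of the rail's middle, clear of it.

Emit:
play_rows --delta_rot '[[0,0,0],[0,0,0],[0,0,0],[0,0,0],[0,0,0],[0,0,0],[0,0,0],[0,0,0],[0,0,0],[0,0,0]]' --delta_pos '[[-0.2,-0.51,0],[-0.2,-0.51,0],[-0.2,-0.51,0],[-0.2,-0.51,0],[-0.2,-0.51,0],[0,0,0],[0,0,0],[0,0,0],[0,0,0],[0,0,0]]' --fingers '[-1,-1,-1,-1,-1,-1,-1,-1,-1,-1]'

```text
time_s: 57.3
position: [365.1, 210.9, 149.9]
tool_rot: [0.423, 0.906, -0.0, -0.0]
force: [0.0, -1.0, -0.0]
gripper_width: -0.002
grip_force: 0.0
```

Run:
```python
from h import *
s,p,m,y=tool(); print(p,y); plan([365.5,211.3,70],129.7)
```

```text
[365.1367486  210.92913261 149.91020045] 129.9997679381962
rot total 0.0025 rows>= 1 | shift total [1.000e-03 1.000e-02 1.598e+00] rows>= 2
```

Emit:
play_rows --delta_rot '[[0,0,0.0025],[0,0,0],[0,0,0],[0,0,0],[0,0,0],[0,0,0],[0,0,0],[0,0,0],[0,0,0],[0,0,0]]' --delta_pos '[[0,0,0],[0,0,0.4],[0,0,0.5],[0,0,0.5],[0,0,0.2],[0,0,0],[0,0.1,0],[0,0.1,0],[0,0.1,0],[0,0,0]]' --fingers '[-1,-1,-1,-1,-1,-1,-1,-1,-1,-1]'

```text
time_s: 58.3
position: [378.0, 220.8, 71.0]
tool_rot: [0.425, 0.905, 0.001, 0.001]
force: [-0.5, -0.4, 0.2]
gripper_width: -0.002
grip_force: 0.0
```

Emit:
play_rows --delta_rot '[[0,0,0],[0,0,0],[0,0,0],[0,0,0],[0,0,0],[0,0,0],[0,0,0],[0,0,0],[0,0,0],[0,0,0]]' --delta_pos '[[0,0.1,0],[0,0.1,0],[0,0.1,0],[0,0.1,0],[0,0.1,0],[0,0.1,0],[0,0.1,0],[0,0.1,0],[0,0.1,0],[0,0.1,0]]' --fingers '[-1,-1,-1,-1,-1,-1,-1,-1,-1,-1]'

```text
time_s: 59.3
position: [415.1, 252.1, 70.1]
tool_rot: [0.425, 0.905, -0.0, -0.0]
force: [-1.3, -1.0, 1.3]
gripper_width: -0.002
grip_force: 1.0
```

Run:
```python
from h import *
s,p,m,y=tool(); print(p,y,s["force"]@m)
im=get_image("top"); save(im,"top11"); P=cloud(im); Z=P[...,2]
a=np.radians(39.7); ex=np.array([np.cos(a),np.sin(a)]); ey=np.array([-np.sin(a),np.cos(a)])
C=np.array([594.8,401.7]); q=P[...,:2]-C; lx=q@ex; ly=q@ey; print("tcp lx,ly",(p[:2]-C)@ex,(p[:2]-C)@ey)
k=(Z>105)&(Z<126)&(lx<-115)&(lx>-300)&(abs(ly)<115); print("rail x",np.percentile(lx[k],[1,5,50,95]))
```

```text
[415.1095823  252.14794813  70.12319588] 129.66534723878888 [ 0.05290651 -1.6431465  -1.26658569]
tcp lx,ly -233.78276520508052 -0.2848262250004087
rail x [-220.48623981 -219.48604533 -209.85858307 -132.76355695]
```

The drawer slides at 1.6 N. Continue.

Emit:
play_rows --delta_rot '[[0,0,0],[0,0,0],[0,0,0],[0,0,0],[0,0,0],[0,0,0],[0,0,0],[0,0,0],[0,0,0],[0,0,0]]' --delta_pos '[[0,0.12,0],[0,0.12,0],[0,0.12,0],[0,0.12,0],[0,0.12,0],[0,0.12,0],[0,0.12,0],[0,0.12,0],[0,0.12,0],[0,0.12,0]]' --fingers '[-1,-1,-1,-1,-1,-1,-1,-1,-1,-1]'

```text
time_s: 60.35
position: [461.5, 290.3, 70.1]
tool_rot: [0.425, 0.905, -0.0, 0.0]
force: [0.1, -2.5, -0.7]
gripper_width: 0.002
grip_force: 1.0
```

Emit:
play_rows --delta_rot '[[0,0,0],[0,0,0],[0,0,0],[0,0,0],[0,0,0],[0,0,0],[0,0,0],[0,0,0],[0,0,0],[0,0,0]]' --delta_pos '[[0,0.05,0],[0,0.05,0],[0,0.05,0],[0,0.05,0],[0,0.05,0],[0,0.05,0],[0,0.05,0],[0,0.05,0],[0,0,0],[0,0,0]]' --fingers '[-1,-1,-1,-1,-1,-1,-1,-1,-1,-1]'

```text
time_s: 61.35
position: [476.8, 303.6, 70.2]
tool_rot: [0.425, 0.905, 0.001, 0.0]
force: [0.4, -0.6, -0.2]
gripper_width: 0.003
grip_force: 0.0
```

```bash
cat > d.py <<'E'
from h import *
s,p,m,y=tool(); print(p,y,s["force"]@m)
a=np.radians(39.7); ex=np.array([np.cos(a),np.sin(a)]); ey=np.array([-np.sin(a),np.cos(a)])
C=np.array([594.8,401.7]);print("tcp lx,ly",(p[:2]-C)@ex,(p[:2]-C)@ey)
E
python3 d.py
```

```text
[476.78661119 303.59827814  70.20968173] 129.6514530939286 [-0.65239142 -0.07900384  0.22777486]
tcp lx,ly -153.46367160428207 -0.09626633864640315
```

Emit:
play_rows --delta_rot '[[0,0,0],[0,0,0],[0,0,0],[0,0,0],[0,0,0],[0,0,0],[0,0,0],[0,0,0],[0,0,0],[0,0,0]]' --delta_pos '[[0,0.04,0],[0,0.04,0],[0,0.04,0],[0,0.04,0],[0,0.04,0],[0,0.04,0],[0,0.04,0],[0,0,0],[0,0,0],[0,0,0]]' --fingers '[-1,-1,-1,-1,-1,-1,-1,-1,-1,-1]'

```text
time_s: 62.35
position: [487.8, 312.0, 70.2]
tool_rot: [0.425, 0.905, 0.0, 0.0]
force: [0.1, 0.2, -0.7]
gripper_width: -0.001
grip_force: 0.0
```

```bash
python3 d.py
```

```text
[487.81852788 311.9565191   70.23498138] 129.65982282503765 [0.07727965 0.1755416  0.68869822]
tcp lx,ly -139.63674447263838 -0.7122728121388218
```

Emit:
play_rows --delta_rot '[[0,0,0],[0,0,0],[0,0,0],[0,0,0],[0,0,0],[0,0,0],[0,0,0],[0,0,0],[0,0,0],[0,0,0]]' --delta_pos '[[0,0.04,0],[0,0.04,0],[0,0.04,0],[0,0.04,0],[0,0.04,0],[0,0,0],[0,0,0],[0,0,0],[0,0,0],[0,0,0]]' --fingers '[-1,-1,-1,-1,-1,-1,-1,-1,-1,-1]'

```text
time_s: 63.35
position: [488.1, 312.4, 70.2]
tool_rot: [0.425, 0.905, -0.008, -0.003]
force: [-13.4, -12.7, 14.1]
gripper_width: 0.002
grip_force: 9.2
```

```bash
python3 d.py
```

```text
[488.11391838 312.37776189  70.22284578] 129.73141256060137 [ -1.19686544 -18.65424239 -13.78417015]
tcp lx,ly -139.14039481732289 -0.5768547391402185
```

The drawer is at a firm stop: 19 N and only 0.5 mm of motion. Ease off, back away, rise, and check everything.

Emit:
play_rows --delta_rot '[[0,0,0],[0,0,0],[0,0,0],[0,0,0],[0,0,0],[0,0,0],[0,0,0],[0,0,0],[0,0,0],[0,0,0]]' --delta_pos '[[0,-0.1,0],[0,-0.1,0],[0,-0.3,0],[0,-0.5,0],[0,-0.6,0],[0,-0.6,0],[0,-0.6,-0.6],[0,-0.6,-0.6],[0,-0.6,-0.6],[0,0,0]]' --fingers '[-1,-1,-1,-1,-1,-1,-1,-1,-1,-1]'

```text
time_s: 64.35
position: [341.1, 190.2, 163.6]
tool_rot: [0.426, 0.905, 0.002, 0.003]
force: [0.9, 0.1, -0.4]
gripper_width: 0.001
grip_force: 0.0
```

```bash
python3 d.py
python3 - <<'E'
from h import *
im=get_image("side"); save(im,"side12"); cv2.imwrite("pics/s12.png",cv2.resize(im["color"],(800,600),interpolation=cv2.INTER_CUBIC))
im=get_image("top"); save(im,"top12"); P=cloud(im); Z=P[...,2]
a=np.radians(39.7); ex=np.array([np.cos(a),np.sin(a)]); ey=np.array([-np.sin(a),np.cos(a)])
C=np.array([594.8,401.7]); q=P[...,:2]-C; lx=q@ex; ly=q@ey
k=(Z>105)&(Z<122)&(lx<-100)&(lx>-300)&(abs(ly)<110); print("rail x",np.percentile(lx[k],[1,5,50,95]))
o=np.array([437.9,-298.2]); a=np.radians(-34.9); ex=np.array([np.cos(a),np.sin(a)]); ey=np.array([-np.sin(a),np.cos(a)])
q=P[...,:2]-o; lx=q@ex; ly=q@ey
for c in(47,-47):
    k=(Z>78)&(Z<90)&(abs(ly-c)<30)&(lx<41)&(lx>-80); print(c,np.percentile(lx[k],[0.5,2,5]).round(1),np.percentile(ly[k],[2,98]).round(1),np.median(Z[k]))
E
```

```text
[341.05658336 190.18214947 163.58234131] 129.61543070276738 [-0.50438314  0.81076459  0.36210664]
tcp lx,ly -330.3408676077186 -0.658611620483129
rail x [-124.82629101 -124.1697282  -117.10334047 -107.79070594]
47 [-42.9 -41.1 -39.2] [24.7 71.7] 83.27350908030269
-47 [-41.7 -40.3 -37.6] [-70.1 -22.4] 82.83115158297258
```

View pics/s12.png

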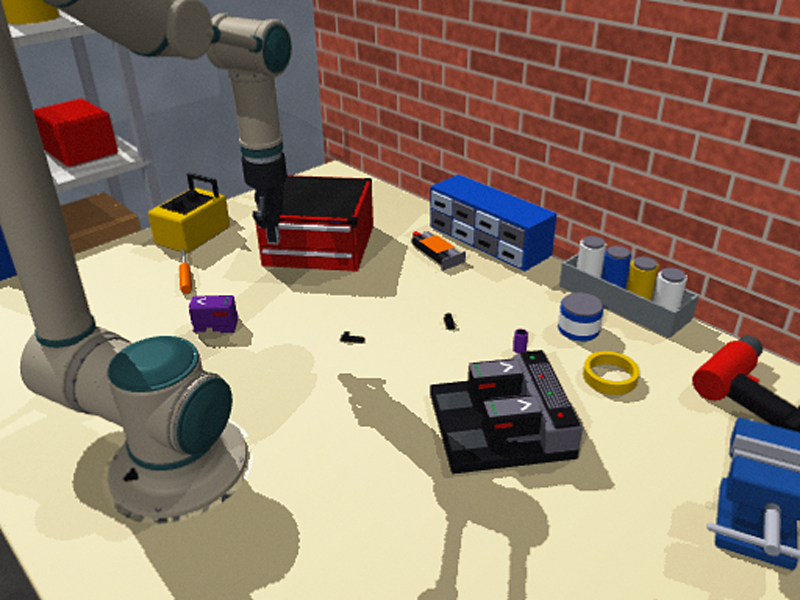

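The drawer front is flush with the chest face. Both packs are on the charger, and nothing but the bystanders and purple look-alikes is left on the bench. The left pack reads about 1 mm further back than the right, so I'll confirm it with a gentle push from behind using the shut fingers.

Run:
```python
from h import *
plan([409,-220.8,130],145.1)
```

```text
rot total -0.1289 rows>= 2 | shift total [-5.81  -5.993  0.621] rows>= 9
```

Emit:
play_rows --delta_rot '[[0,0,-0.065],[0,0,-0.064],[0,0,0],[0,0,0],[0,0,0],[0,0,0],[0,0,0],[0,0,0],[0,0,0],[0,0,0]]' --delta_pos '[[0,0,0],[0,0,0],[-0.484,-0.5,0],[-0.484,-0.5,0],[-0.484,-0.5,0],[-0.484,-0.5,0],[-0.484,-0.5,0],[-0.484,-0.5,0],[-0.484,-0.5,0],[-0.484,-0.5,0]]' --fingers '[-1,-1,-1,-1,-1,-1,-1,-1,-1,-1]'

```text
time_s: 65.45
position: [386.6, -85.6, 158.8]
tool_rot: [0.3, 0.954, 0.0, -0.0]
force: [1.2, -0.4, 0.6]
gripper_width: -0.0
grip_force: 0.0
```

Emit:
play_rows --delta_rot '[[0,0,0],[0,0,0],[0,0,0],[0,0,0],[0,0,0],[0,0,0],[0,0,0],[0,0,0],[0,0,0],[0,0,0]]' --delta_pos '[[-0.484,-0.5,0],[-0.484,-0.5,0],[-0.484,-0.5,0],[-0.484,-0.5,0],[0,0,0],[0,0,0],[0,0,0],[0,0,0],[0,0,0],[0,0,0]]' --fingers '[-1,-1,-1,-1,-1,-1,-1,-1,-1,-1]'

```text
time_s: 66.45
position: [407.8, -220.9, 160.4]
tool_rot: [0.299, 0.954, -0.0, 0.0]
force: [0.9, 0.5, 0.5]
gripper_width: 0.002
grip_force: 0.0
```

Run:
```python
from h import *
s,p,m,y=tool(); print(p,y,s["force"]@m)
plan([409,-220.8,18],145.1)
```

```text
[ 407.82968019 -220.88085665  160.39479511] 145.19933467049333 [-0.47619529  0.90180457 -0.46936967]
rot total 0.0008 rows>= 1 | shift total [-0.018  0.015  2.848] rows>= 3
```

Descend behind the pack, then advance about 15 mm to contact and push gently.

Emit:
play_rows --delta_rot '[[0,0,0],[0,0,0],[0,0,0],[0,0,0],[0,0,0],[0,0,0],[0,0,0],[0,0,0],[0,0,0],[0,0,0]]' --delta_pos '[[0,0.015,0.5],[0,0,0.5],[0,0,0.5],[0,0,0.5],[0,0,0.4],[0,0,0.3],[0,0,0.14],[0,0,0],[0,0,0],[0,0,0]]' --fingers '[-1,-1,-1,-1,-1,-1,-1,-1,-1,-1]'

```text
time_s: 67.45
position: [408.9, -221.4, 19.1]
tool_rot: [0.299, 0.954, -0.0, 0.001]
force: [-0.2, 0.5, 0.5]
gripper_width: -0.002
grip_force: 0.0
```

Emit:
play_rows --delta_rot '[[0,0,0],[0,0,0],[0,0,0],[0,0,0],[0,0,0],[0,0,0],[0,0,0],[0,0,0],[0,0,0],[0,0,0]]' --delta_pos '[[-0.06,0,0],[-0.06,0,0],[-0.06,0,0],[-0.06,0,0],[-0.05,0,0],[0,0,0],[0,0,0],[0,0,0],[0,0,0],[0,0,0]]' --fingers '[-1,-1,-1,-1,-1,-1,-1,-1,-1,-1]'

```text
time_s: 68.45
position: [419.8, -229.0, 18.1]
tool_rot: [0.299, 0.954, 0.0, -0.0]
force: [-1.0, -0.2, -1.2]
gripper_width: 0.0
grip_force: 0.7
```

```bash
cat > e.py <<'E'
from h import *
s,p,m,y=tool(); o=np.array([437.9,-298.2]); a=np.radians(-34.9)
d=p[:2]-o; print(p,y,"F tool",(s["force"]@m).round(1),"lx,ly",d@[np.cos(a),np.sin(a)],d@[-np.sin(a),np.cos(a)])
E
python3 e.py
```

```text
[ 419.79142037 -229.01221239   18.05021104] 145.14579594864932 F tool [ 0.7 -0.7  1.2] lx,ly -54.43729272742044 46.383744688035144
```

Emit:
play_rows --delta_rot '[[0,0,0],[0,0,0],[0,0,0],[0,0,0],[0,0,0],[0,0,0],[0,0,0],[0,0,0],[0,0,0],[0,0,0]]' --delta_pos '[[-0.03,0,0],[-0.03,0,0],[-0.03,0,0],[-0.03,0,0],[-0.03,0,0],[0,0,0],[0,0,0],[0,0,0],[0,0,0],[0,0,0]]' --fingers '[-1,-1,-1,-1,-1,-1,-1,-1,-1,-1]'

```text
time_s: 69.45
position: [421.1, -229.9, 17.7]
tool_rot: [0.299, 0.954, 0.002, -0.006]
force: [-11.2, 7.1, 9.3]
gripper_width: -0.001
grip_force: 6.5
```

```bash
python3 e.py
```

```text
[ 421.13292464 -229.85272789   17.6786688 ] 145.1690233059555 F tool [13.3 -0.5 -9.1] lx,ly -52.85615800594555 46.461930453840495
```

Emit:
play_rows --delta_rot '[[0,0,0],[0,0,0],[0,0,0],[0,0,0],[0,0,0],[0,0,0],[0,0,0],[0,0,0],[0,0,0],[0,0,0]]' --delta_pos '[[-0.03,0,0],[-0.03,0,0],[-0.03,0,0],[0,0,0],[0,0,0],[0,0,0],[0,0,0],[0,0,0],[0,0,0],[0,0,0]]' --fingers '[-1,-1,-1,-1,-1,-1,-1,-1,-1,-1]'

```text
time_s: 70.45
position: [420.8, -229.6, 17.4]
tool_rot: [0.299, 0.954, 0.003, -0.01]
force: [-18.7, 10.7, 16.8]
gripper_width: -0.001
grip_force: 10.6
```

```bash
python3 e.py
```

```text
[ 420.77921924 -229.5829063    17.43678629] 145.19360441661462 F tool [ 21.9  -1.9 -16.3] lx,ly -53.300627464739364 46.48085405616806
```

A hard stop at 22 N, well above the catch's 12 N, with no motion: the left pack is home. The 1 mm is just my charger yaw estimate. Back off, rise, and hand in.

Emit:
play_rows --delta_rot '[[0,0,0],[0,0,0],[0,0,0],[0,0,0],[0,0,0],[0,0,0],[0,0,0],[0,0,0],[0,0,0],[0,0,0]]' --delta_pos '[[0.1,0,0],[0.2,0,0],[0.3,0,0],[0,0,-0.5],[0,0,-0.7],[0,0,-0.7],[0,0,-0.7],[0,0,-0.4],[0,0,0],[0,0,0]]' --fingers '[-1,-1,-1,-1,-1,-1,-1,-1,-1,-1]'

```text
time_s: 71.45
position: [406.1, -219.4, 168.4]
tool_rot: [0.3, 0.954, -0.0, 0.001]
force: [-0.7, 0.9, -0.7]
gripper_width: 0.003
grip_force: 0.0
```

Run:
```python
from h import *
im=get_image("top"); P=cloud(im); Z=P[...,2]
a=np.radians(39.7); ex=np.array([np.cos(a),np.sin(a)]); ey=np.array([-np.sin(a),np.cos(a)])
q=P[...,:2]-[594.8,401.7]; lx=q@ex; ly=q@ey
k=(Z>105)&(Z<122)&(lx<-100)&(lx>-300)&(abs(ly)<110); print("rail x",np.percentile(lx[k],[1,5,50]))
X=np.zeros(Z.shape,bool); X[95:275,60:440]=1
rect(X&(Z>36)&(Z<49)&(P[...,0]>530)&(P[...,0]<700),P,"z42")
rect(X&(Z>79)&(Z<90)&(P[...,0]<480)&(P[...,1]<-220),P,"packs")
print(tool()[1],sensors.get_state()["force"])
print(workorder.job_done())
```

```text
rail x [-125.31290963 -124.39722483 -117.13227332]
z42 65 [337.1 158.9] [ 617.5 -190.5] [23.8 24.3] 86.2 41.8 [ 616.9 -190.4]
packs 66 [393.5 237.7] [ 381.3 -331.2] [22.5 28.4] 53.0 82.4 [ 381.4 -332.2]
[ 405.31207373 -218.8451096   167.4750625 ] [-0.12466794 -0.28247745 -0.31930728]
the job is handed in; nothing more can be done
None
```

I handed the job in: both packs were pushed to a firm stop in their bays (I couldn't read the catches directly), and the blue, red and green sockets are in the drawer, pushed to its stop, with green lying on its side; the yellow socket never appeared, and I didn't touch the tin, cartridge, tape or purple look-alikes.

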